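Refit the air cooler's pump: outlet home, then four nuts down in cross order

ROBOT

A 7-joint arm with a two-finger parallel gripper is mounted at the origin on the work surface. World frame = base frame: x ahead of the robot, y to its left, z up, the work surface at z = 0. Lengths are in m, angles in degrees, forces in N, time in s.
With the tool pointing down it reaches from about 0.425 to 0.875 m from the base axis. Payload 4.7 kg.
Tool frame: the origin (TCP) lies midway between the tips of the shut fingers; the grasp point (between the pads) lies 19 mm behind it; y points along the fingers, x is the direction in which the jaws open and shut, and the axes are right-handed (so a half turn about y gives the same grasp; the last joint's range is limited). The gripper opens to 87 mm and grips with 3 to 60 N. Pads are 19 mm wide; open, the fingers measure 117 mm over their backs; the gripper's body (75 mm by 190 mm) begins 51 mm behind the grasp point.
Start: joints at [71.969, 18.392, -4.016, 83.108, 1.295, 78.541, -3.26], TCP at [0.21, -0.615, 0.223] pointing down, gripper open.
Joint ranges: [-163.93, 163.93], [-17.29, 119.83], [-79.2, 71.16], [3.27, 140.29], [-89.18, 269.18], [5.43, 117.66], [-154.24, 154.24]. Speed limits (degrees/s): [147.25, 147.25, 180, 180, 180, 180, 180].

INTERFACE

Orientations are given as [roll, pitch, yaw] about the fixed x, y, z axes, in that order (R = Rz(yaw) Ry(pitch) Rx(roll)).
In Python, from cell import env gives the robot as it stands.
- The arm moves only by the tool carry_out, never from a script. Its argument "targets" is a list of rows, each a list of 2 entries, a list of its own where there are three numbers: the shift along the tool's x, y, z in mm, then the turn, a rotation vector about the tool's x, y, z in degrees. A call has 1 to 12 rows; each row shifts and turns the commanded pose from where the row before left it, along the tool's axes as they then stand; what a row does not reach is not made up. A row lasts 1/10 s, in which the tool goes at most 50 mm and 8.59 degrees, less where a joint would pass 70% of its speed; a pose out of reach is approached as far as the arm can. A call with a gripper value outside its range is refused whole. "jaw" is the opening, from 0 (shut) to 1 (fully open), set as the call begins (left out, the last holds). The fingers move at their own pace and stop on an object; "squeeze" is the grip in N (left out, the last holds). Time passes only in rows, so rows that do not move let the fingers close. It gives the time, the measured TCP pose, the force and the opening at its end, in the units of the state.
- env.get_obs(): the state, without advancing time (a new reading comes with each control period).
- env.read_camera(name): name is "scene" or "top"; returns the picture (480x640x3 uint8, red, green, blue); there is no depth.
- env.get_calibration(name): a dict with "fx", "fy", "cx", "cy" (pixels), "R" (3x3) and "t" (3): a world point X has camera coordinates R X + t. Camera axes: x right, y down, z forward; pixel columns grow to the right and rows downward; lengths in m; the calibration is good to about 2 mm. A picture is of the moment at which its call begins. get_calibration takes no time and is no camera call.
- env.sign_off(): hands the job in, once; it reports no verdict.
Trained networks look in the newest picture that a camera, given by its name, has taken for a name from the list of things; names that differ only in an ending like _2 or _b are one class to them, and where a whole thing is asked for, a point or a joint stands for the part that bears it (a point fixed in the world has none). Each returns a list of dicts, best first, with "p" (0 to 1); they miss things now and then, are a little off and sometimes report something else, mostly with a low value. They report only what shows in the picture. A call takes as long as a camera call.
- env.outline_of(camera, label): "mask" (480x640 bool, what is visible of it) and "xy" ([column, row] in pixels, amid what is visible of it).
The state is a dict: "time_s": time; "qpos": joint angles; "joint_velocities": joint speeds; "effort": joint torques, N m; "tool_pos": TCP position; "tool_rot": TCP orientation; "force": force on the tool from outside, world axes, zero at the start; "wrist_torque": the same for the moment, N m; "grip_width": finger opening in m.
Only numpy, scipy, OpenCV 4.12 (cv2) and the standard library are available. Lean on these libraries where they do the work, as an engineer would, in place of code of your own. Each camera call takes 0.05 s, during which the arm holds its last target.

TASK

Push the air cooler's pump along its slots until the outlet is fully home in the manifold port, without ramming it. Then tighten the four black hand nuts that hold its plate, up to half a turn each and in cross order (after the first nut do the one diagonally opposite, then the other two), until every nut is firmly tight and the plate is down flat; do not overtighten, and leave everything else on the counter as it is.

Things in the scene. Friction and masses are not known exactly. Their poses are not given: they have to be found in the camera images.
- bay: White moulded pump tray, 340 x 270 mm, deck 40 mm high, fixed to the counter. Origin on the counter under the middle of the four studs; z up, x towards the grey manifold pipe at its far end (within 0.45 rad of straight ahead). Studs stand at x, y = +-64 mm. The manifold pipe crosses at x = 155 mm, 135 to 175 mm with its thickness, up to 120 mm above the counter.
- port (a point): Centre of the manifold port's face, at tray x = 104 mm, y = 0, 85 mm above the counter. The grey collar (34 mm) of the pump's outlet meets this face when the pump is home.
- pump: Black pump on a 188 x 170 x 4 mm steel plate. Origin on the plate's underside, 55 mm above the counter at first; axes parallel to the tray's. It slides in slots along the tray's x only, is home when its origin is at tray x = 0 and starts 8 to 14 mm short (negative x). It resists with about 8 N, then stops firmly at home; over 40 N of push is ramming. Motor 68 mm across, top 52 mm above the origin.
- pushface (a point): Centre of the flat upright rear face of the terminal box behind the motor (tray -x side), where the pump is pushed: 46 mm wide, 40 mm high, the plate's top 20 mm below this point, box top 20 mm above. Free space behind it: 90 mm wide between the two near nuts.
- nut1: Near-left nut, at tray x = -64, y = +64 mm. Black plastic hexagon hand nut, 30 mm across flats, 26 mm high, on a round flange (38 mm, 4 mm thick). Origin on its axis half-way up the hexagon, about 77 mm above the counter, 17 mm above the plate's top (13 mm above the flange). Flats face its own x axis and every 60 degrees from it.
- nut2: Near-right nut, at tray x = -64, y = -64 mm; the same as nut1. Clockwise from above tightens, and a nut goes down 6 mm a turn (follow it down). It runs at about 0.1 N m through an unknown slack, squeezes the plate about 2 mm down on its rubber bush, and comes up hard on the bush's steel sleeve: from there the moment climbs by 2 N m per rad.
- nut3: Far-right nut, at tray x = +64, y = -64 mm, diagonally opposite nut1; the same. Its hard end comes 2.1 to 3.1 rad from where it starts, different for each nut and not to be seen: feel for it. Firmly tight is 0.25 to 0.5 N m; over 0.65 N m it is overtightened and the bush is torn.
- nut4: Far-left nut, at tray x = +64, y = +64 mm, diagonally opposite nut2; the same. Let go at its hard end, a nut stays there; only the bush's wind-up springs back.
- bush1 (a joint): Wind-up (rad) of the rubber bush under nut1 (near left): about 0 at rest, grows as the nut is turned hard against its sleeve, 2 N m per rad; more than 0.3 rad tears it.
- bush2 (a joint): Wind-up (rad) of the rubber bush under nut2 (near right): about 0 at rest, grows as the nut is turned hard against its sleeve, 2 N m per rad; more than 0.3 rad tears it.
- bush3 (a joint): Wind-up (rad) of the rubber bush under nut3 (far right): about 0 at rest, grows as the nut is turned hard against its sleeve, 2 N m per rad; more than 0.3 rad tears it.
- bush4 (a joint): Wind-up (rad) of the rubber bush under nut4 (far left): about 0 at rest, grows as the nut is turned hard against its sleeve, 2 N m per rad; more than 0.3 rad tears it.
- tape: Bystander: small white tape roll, 40 mm diameter, 13 mm high, lying on the tray's left edge; origin under its centre.
- spare: Bystander: loose spare hand nut standing on the tray's right edge, 30 mm high; origin under its centre. Not one of the four.
- driver: Bystander: screwdriver on the counter, to the left.
- calculator: Bystander: calculator 75 x 125 mm on the counter, to the right.
- tub: Bystander: clear food tub with white lid, 136 x 96 x 65 mm, to the right.
- lotion: Bystander: white lotion bottle, 48 mm diameter, 130 mm high, to the left.
- cream: Bystander: cream jar, 64 mm diameter, 50 mm high, to the left.

How it is judged:
By the outcome, as a careful person would: the job done as asked, in the order asked, and still so for the second after the job is handed in, with the robot touching nothing.
It also fails if it takes over 72 s, if anything falls off the work surface, if the arm or the gripper's body presses on something with over 40 N, if the wrist force passes 120 N, or if a joint passes its speed limit or range.

## Working session

There is one attempt and no reset: what is moved stays moved. The work goes in short steps, Python scripts to look and compute and a tool call to move; the robot and the scene stay as the last step left them, time stands still between calls to the robot, and variables do not carry over. Pictures are saved under pics/ and viewed, and the job is handed in when it is done.

Besides the shell and the picture viewer there is one more tool, called after "Emit:" as name(argument=value, ...) on one line, values as JSON. carry_out: Moves the arm, as the interface text tells. Its arguments: {"type":"object","properties":{"targets":{"type":"array","items":{"type":"array"}},"jaw":{"type":"number"},"squeeze":{"type":"number"}},"required":["targets"]}

```bash
ls; mkdir -p pics
python3 - <<'E'
from cell import env
import cv2,numpy as np
for n in("scene","top"):
    im=env.read_camera(n); cv2.imwrite(f"pics/{n}0.png",cv2.cvtColor(im,cv2.COLOR_RGB2BGR))
    c=env.get_calibration(n); print(n,c)
print(env.get_obs())
E
```

```text
pics
scene {'fx': 507.67698142251635, 'fy': 507.67698142251635, 'cx': 321.6287121839166, 'cy': 239.19164955751725, 'R': array([[ 0.84884132,  0.52843968, -0.01482967],
       [ 0.33223892, -0.55508072, -0.76256324],
       [-0.41120034,  0.64236819, -0.64674368]]), 't': array([-0.4258978 , -0.10991577,  1.51000454])}
top {'fx': 461.1390064508882, 'fy': 461.1390064508882, 'cx': 323.15085508647314, 'cy': 237.75576149483848, 'R': array([[-0.02915961, -0.99956289,  0.00487303],
       [-0.99495112,  0.02855602, -0.09621239],
       [ 0.09603118, -0.00765395, -0.9953489 ]]), 't': array([0.02891981, 0.51026618, 1.30148223])}
{'time_s': 0.1, 'qpos': array([71.96890987, 18.43501825, -4.01450199, 83.16564133,  1.29628981,
       78.54063694, -3.25697699]), 'joint_velocities': array([ 0.0477401 , -0.15105031, -0.02272827, -0.09613593,  0.01051809,
        0.07712282, -0.00927866]), 'effort': array([-1.41527529e-03, -4.92570519e+01, -4.06736713e-01, -3.13398814e+01,
       -6.42099534e-02,  3.95196257e-02,  3.50332959e-05]), 'tool_pos': array([ 0.20967314, -0.61475217,  0.22158831]), 'tool_rot': array([-90.00690933,   0.09600167, -71.15706799]), 'force': array([-0.05028368, -0.14133869, -0.7518908 ]), 'wrist_torque': array([-0.00108918,  0.0550336 , -0.04052803]), 'grip_width': 0.08678090009630535}
```

View pics/scene0.png

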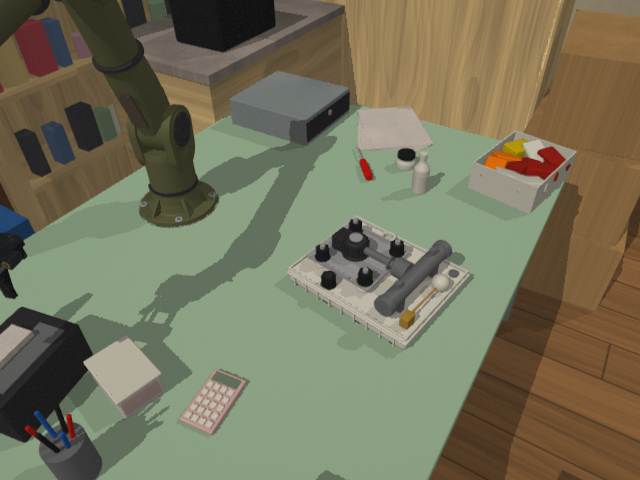

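View pics/top0.png

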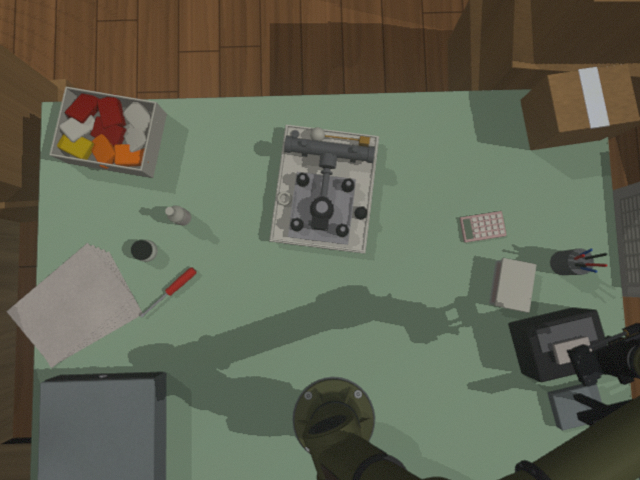

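```bash
cat > h.py <<'E'
import numpy as np,cv2
from cell import env
def cal(n):
    c=env.get_calibration(n); K=np.array([[c['fx'],0,c['cx']],[0,c['fy'],c['cy']],[0,0,1]]); return K,np.array(c['R']),np.array(c['t'])
def ray(n,uv):
    K,R,t=cal(n); d=R.T@np.linalg.inv(K)@np.array([uv[0],uv[1],1.]); o=-R.T@t; return o,d
def atz(n,uv,z):
    o,d=ray(n,uv); return o+d*(z-o[2])/d[2]
def proj(n,X):
    K,R,t=cal(n); p=K@(R@np.asarray(X,float)+t); return p[:2]/p[2]
E
python3 - <<'E'
from h import *
for n in("top","scene"):
    env.read_camera(n)
    for l in("nut1","bay","pump","spare","tape") :
        r=env.outline_of(n,l)
        for d in r[:7]:
            m=d['mask']; ys,xs=np.nonzero(m)
            z={'nut1':.077,'spare':.055,'bay':.04,'pump':.08,'tape':.045}[l]
            print(n,l,round(d['p'],2),np.round(d['xy'],1),xs.mean().round(1),ys.mean().round(1),m.sum(),atz(n,(xs.mean(),ys.mean()),z).round(4))
            if l=='bay':print(cv2.minAreaRect(np.c_[xs,ys].astype(np.int32)))
E
```

```text
top nut1 0.62 [303.6 180.6] 302.9 179.7 143 [0.6705 0.0663 0.077 ]
top nut1 0.46 [343.9 232.3] 341.8 229.9 136 [ 0.5263 -0.0377  0.077 ]
top bay 0.91 [327.  188.7] 324.7 188.1 11215 [0.6526 0.0056 0.04  ]
((325.0479431152344, 188.27992248535156), (97.66132354736328, 120.1827163696289), 7.523819446563721)
top pump 0.64 [322.6 205.3] 322.1 207.7 3361 [0.5894 0.0151 0.08  ]
top tape 0.58 [282.7 192.4] 284.7 197.5 95 [0.6275 0.1207 0.045 ]
scene nut1 0.64 [321.8 254.8] 322.1 254.5 146 [ 0.535  -0.0493  0.077 ]
scene nut1 0.64 [396.3 249. ] 396.9 248.9 195 [0.6785 0.0603 0.077 ]
scene nut1 0.52 [356.  227.3] 355.0 225.7 135 [0.549  0.0866 0.077 ]
scene nut1 0.31 [364.8 279. ] 364.2 278.5 198 [ 0.6591 -0.0691  0.077 ]
scene bay 0.78 [381.8 278.6] 380.9 279.4 13079 [ 0.6777 -0.0178  0.04  ]
((379.6712646484375, 269.1871337890625), (157.3499298095703, 117.4339599609375), 32.27565002441406)
scene bay 0.61 [361.3 279.3] 364.6 277.9 240 [ 0.6425 -0.0329  0.04  ]
((364.5, 277.0), (18.0, 15.0), 90.0)
scene pump 0.88 [353.5 255.9] 357.0 255.2 2966 [ 0.6088 -0.0116  0.08  ]
scene pump 0.32 [212.7 400.7] 212.9 401.7 2348 [ 0.5768 -0.4865  0.08  ]
scene spare 0.62 [327.4 279.5] 328.1 280.5 234 [ 0.5811 -0.0976  0.055 ]
scene tape 0.48 [390.8 234.2] 388.9 235.2 72 [0.6244 0.1326 0.045 ]
scene tape 0.21 [354.4 230.3] 355.7 226.9 143 [0.5344 0.1186 0.045 ]
```

Run:
```python
import cv2
a=cv2.imread('pics/top0.png')[115:260,260:390]; cv2.imwrite('pics/topc.png',cv2.resize(a,None,fx=4,fy=4,interpolation=cv2.INTER_CUBIC))
a=cv2.imread('pics/scene0.png')[205:350,280:480]; cv2.imwrite('pics/scenec.png',cv2.resize(a,None,fx=4,fy=4,interpolation=cv2.INTER_CUBIC))
```

```text
(no output)
```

View pics/topc.png

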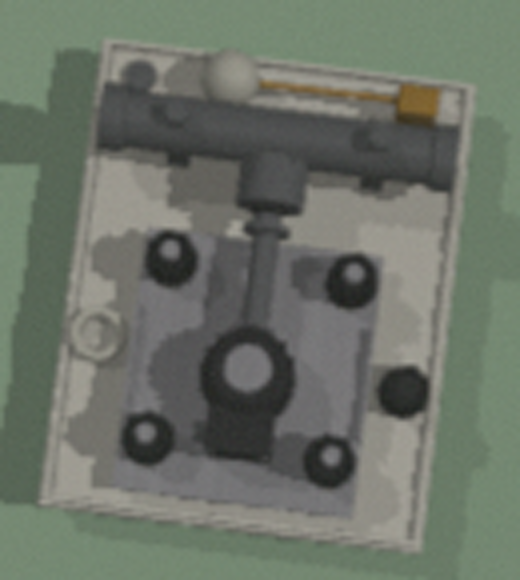

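View pics/scenec.png

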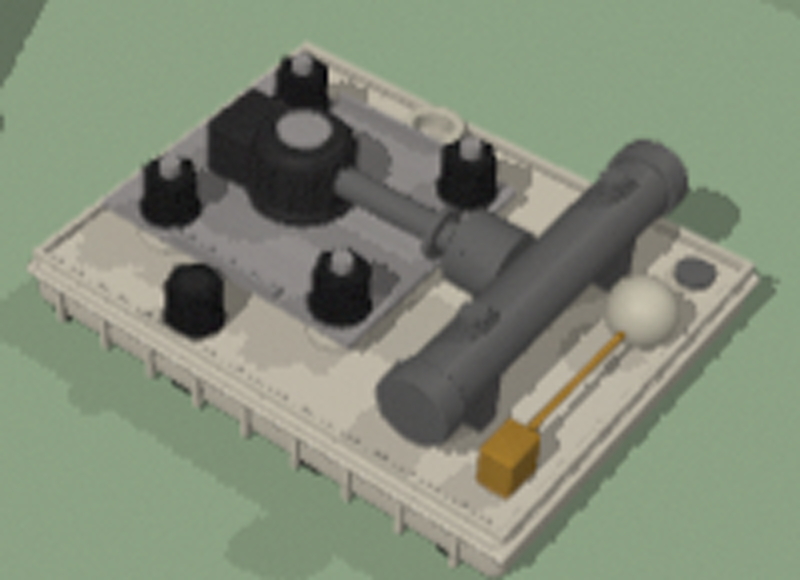

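Run:
```python
from h import *
from scipy.optimize import least_squares
seed={'top':{4:(302.5,177),3:(348.2,182.5),1:(296.7,222.5),2:(342.5,227.5)},'scene':{1:(355.5,221.5),2:(322.5,246.2),3:(365.5,270.5),4:(397,242.5)}}
obs={}
for n in seed:
    im=env.read_camera(n); env.read_camera(n)
    g=cv2.cvtColor(im,cv2.COLOR_RGB2GRAY).astype(float)
    for k,(u,v) in seed[n].items():
        u,v=u-.5,v-.5
        ys,xs=np.mgrid[round(v)-3:round(v)+4,round(u)-3:round(u)+4]
        r=(xs-u)**2+(ys-v)**2<3.2**2
        w=np.clip(g[ys,xs]-75,0,None)*r
        obs[n,k]=np.array([(w*xs).sum(),(w*ys).sum()])/w.sum(); print(n,k,obs[n,k].round(2),(u,v),g[ys,xs].max())
P={1:(-.064,.064),2:(-.064,-.064),3:(.064,-.064),4:(.064,.064)}
def f(p,split=False):
    x,y,a,z=p; r=[]
    for (n,k),o in obs.items():
        q=P[k]; X=[x+q[0]*np.cos(a)-q[1]*np.sin(a),y+q[0]*np.sin(a)+q[1]*np.cos(a),z]
        r.append(proj(n,X)-o)
    return np.ravel(r)
s=least_squares(f,[.6,.01,-.1,.095]); print(s.x,np.degrees(s.x[2])); print(f(s.x).reshape(-1,2).round(2))
x,y,a,z=s.x
# per cam at fixed z
for n in seed:
    o2={k:v for k,v in obs.items() if k[0]==n}
    sv=obs; obs=o2
    s2=least_squares(lambda p:f([*p,z]),[.6,.01,-.1]); print(n,s2.x); obs=sv
```

```text
top 4 [302.14 176.86] (302.0, 176.5) 118.0
top 3 [348.16 182.68] (347.7, 182.0) 116.0
top 1 [295.86 222.62] (296.2, 222.0) 120.0
top 2 [342.34 228.53] (342.0, 227.0) 120.0
scene 1 [354.86 219.99] (355.0, 221.0) 162.0
scene 2 [321.87 245.27] (322.0, 245.7) 152.0
scene 3 [364.95 269.51] (365.0, 270.0) 137.0
scene 4 [396.92 241.38] (396.5, 242.0) 161.0
[ 0.60109755  0.01458982 -0.15700687  0.09419534] -8.995831104324298
[[-0.03  0.07]
 [-0.01  0.12]
 [ 0.06 -0.02]
 [ 0.08  0.03]
 [ 0.15 -0.01]
 [-0.08  0.26]
 [-0.16 -0.02]
 [ 0.29 -0.24]]
top [ 0.60123018  0.01465221 -0.15732008]
scene [ 0.60099855  0.0145448  -0.15663065]
```

```bash
cat >> h.py <<'E'
B=np.array([.6011,.0146]);A=-.157
def tray(X): 
    d=np.asarray(X)[:2]-B; return np.array([d[0]*np.cos(A)+d[1]*np.sin(A),-d[0]*np.sin(A)+d[1]*np.cos(A)])
def world(x,y):
    return B+np.array([x*np.cos(A)-y*np.sin(A),x*np.sin(A)+y*np.cos(A)])
E
python3 - <<'E'
from h import *
t=cv2.imread('pics/top0.png');s=cv2.imread('pics/scene0.png')
def rect(im,n,z,x0,x1,y0,y1,sc=5):
    # orthorectify at height z in tray frame: up = +x, left=+y ; sc px/mm
    H,W=int((x1-x0)*sc),int((y1-y0)*sc)
    src=np.float32([[0,0],[W,0],[W,H],[0,H]]);
    cs=[(x1,y1),(x1,y0),(x0,y0),(x0,y1)]
    dst=np.float32([proj(n,[*world(a/1e3,b/1e3),z]) for a,b in cs])
    M=cv2.getPerspectiveTransform(src,dst)
    return cv2.warpPerspective(im,M,(W,H),flags=cv2.INTER_CUBIC|cv2.WARP_INVERSE_MAP)
rows=[]
for im,n in((t,'top'),(s,'scene')):
    r=[]
    for cx,cy in((-64,64),(-64,-64),(64,-64),(64,64)):
        q=rect(im,n,.090,cx-25,cx+25,cy-25,cy+25,4)
        q=np.clip(q.astype(float)*2.2,0,255).astype(np.uint8); r.append(q)
    rows.append(np.hstack(r))
cv2.imwrite('pics/nuts.png',np.vstack(rows))
q=[rect(im,n,.099,-110,10,-60,60,3.3) for im,n in((t,'top'),(s,'scene'))]
q=np.hstack(q);q=np.clip(q.astype(float)*1.8,0,255).astype(np.uint8)
for i in range(0,12): cv2.line(q,(0,int(33*i)),(6,int(33*i)),(0,0,255),1)
cv2.imwrite('pics/box.png',q)
E
```

```text
(no output)
```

View pics/nuts.png

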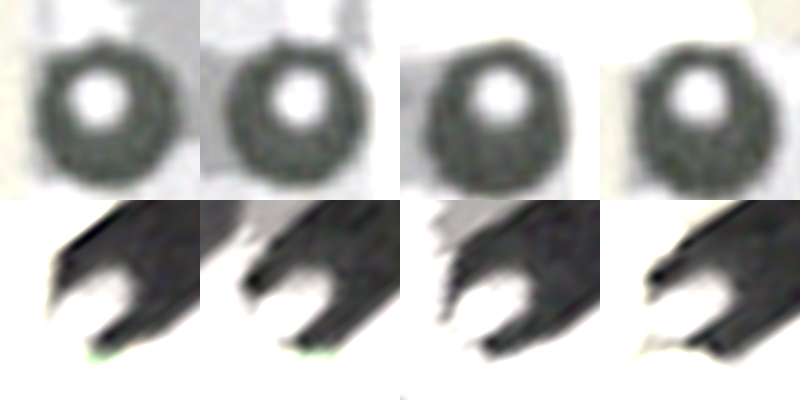

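View pics/box.png

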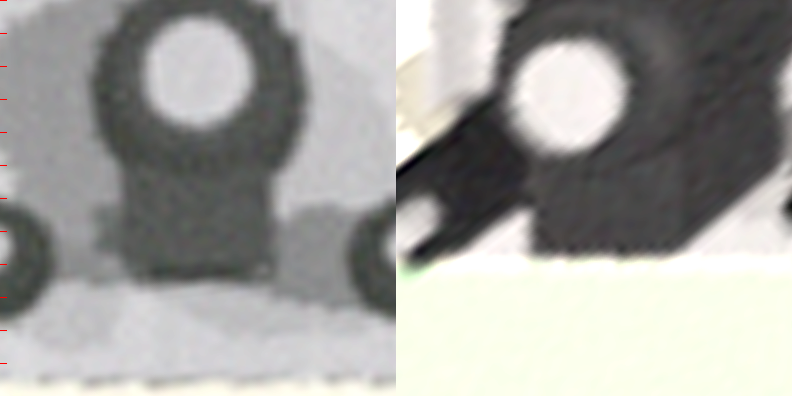

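```bash
cat >> h.py <<'E'
from scipy.spatial.transform import Rotation as Ro
def state():
    o=env.get_obs(); R=Ro.from_euler('xyz',o['tool_rot'],degrees=True).as_matrix(); return o,np.array(o['tool_pos']),R
def rep(goal=None,yaw=None):
    o,p,R=state()
    print('t',round(o['time_s'],2),'pos',p.round(4),'tray mm',(tray(p)*1e3).round(1),'rpy',np.round(o['tool_rot'],2),'F',np.round(o['force'],2),'M',np.round(o['wrist_torque'],3),'w',round(o['grip_width']*1e3,1),'q7',round(o['qpos'][6],1))
    if goal is not None: print('shift tool mm',(R.T@(np.array(goal)-p)*1e3).round(1))
    if yaw is not None:
        Rg=Ro.from_euler('xyz',[-90,0,yaw],degrees=True).as_matrix()
        print('turn tool deg',np.degrees(Ro.from_matrix(R.T@Rg).as_rotvec()).round(2))
E
python3 - <<'E'
from h import *
rep([*world(-.105,0),.2],81)
for k,(x,y) in {1:(-.064,.064),2:(-.064,-.064),3:(.064,-.064),4:(.064,.064)}.items(): print(k,world(x,y).round(4))
E
```

```text
t 0.9 pos [ 0.2099 -0.6152  0.2226] tray mm [-288.  -683.2] rpy [-90.    -0.   -71.16] F [ 0.29  0.1  -0.48] M [0.064 0.023 0.037] w 87.1 q7 -3.3
shift tool mm [-518.7   22.5  480.8]
turn tool deg [   0.   -152.16   -0.  ]
1 [0.5479 0.0878]
2 [ 0.5279 -0.0386]
3 [ 0.6543 -0.0586]
4 [0.6743 0.0678]
```

Emit:
carry_out(targets=[[[-32, 1, 30], [0, 0, 0]], [[-32, 1, 30], [0, 0, 0]], [[-32, 1, 30], [0, 0, 0]], [[-32, 1, 30], [0, 0, 0]], [[-32, 1, 30], [0, 0, 0]], [[-32, 1, 30], [0, 0, 0]], [[-32, 1, 30], [0, 0, 0]], [[-32, 1, 30], [0, 0, 0]], [[-32, 1, 30], [0, 0, 0]], [[-32, 1, 30], [0, 0, 0]], [[-32, 1, 30], [0, 0, 0]], [[-32, 1, 30], [0, 0, 0]]], jaw=0, squeeze=20)

```text
time_s: 2.1
tool_pos: [0.4271, -0.1339, 0.2109]
tool_rot: [-90.0, -0.1, -71.2]
force: [0.7, 0.4, 0.8]
grip_width: 0.003
```

Run:
```python
from h import *
rep([*world(-.105,0),.2],81)
```

```text
t 2.1 pos [ 0.4271 -0.1339  0.2109] tray mm [-148.6 -173.9] rpy [-8.997e+01 -8.000e-02 -7.117e+01] F [0.68 0.44 0.83] M [-0.022 -0.053 -0.031] w 3.0 q7 -54.1
shift tool mm [-133.4   10.8  119.7]
turn tool deg [ 9.0000e-02 -1.5217e+02  6.0000e-02]
```

Emit:
carry_out(targets=[[[-33.5, 2.7, 30], [0, 0, 0]], [[-33.5, 2.7, 30], [0, 0, 0]], [[-33.5, 2.7, 30], [0, 0, 0]], [[-33.5, 2.7, 30], [0, 0, 0]], [[0, 0, 0], [0, -8.5, 0]], [[0, 0, 0], [0, -8.5, 0]], [[0, 0, 0], [0, -8.5, 0]], [[0, 0, 0], [0, -8.5, 0]], [[0, 0, 0], [0, -8.5, 0]], [[0, 0, 0], [0, -8.5, 0]], [[0, 0, 0], [0, -8.5, 0]], [[0, 0, 0], [0, -8.5, 0]]])

```text
time_s: 3.3
tool_pos: [0.4969, 0.0301, 0.1999]
tool_rot: [-90.0, -0.0, -2.8]
force: [-0.4, 0.4, 0.5]
grip_width: 0.0003
```

Emit:
carry_out(targets=[[[0, 0, 0], [0, -8.5, 0]], [[0, 0, 0], [0, -8.5, 0]], [[0, 0, 0], [0, -8.5, 0]], [[0, 0, 0], [0, -8.5, 0]], [[0, 0, 0], [0, -8.5, 0]], [[0, 0, 0], [0, -8.5, 0]], [[0, 0, 0], [0, -8.5, 0]], [[0, 0, 0], [0, -8.5, 0]], [[0, 0, 0], [0, -8.5, 0]], [[0, 0, 0], [0, -7.7, 0]], [[0, 0, 0], [0, 0, 0]]])

```text
time_s: 4.4
tool_pos: [0.4969, 0.03, 0.1999]
tool_rot: [-90.0, 0.0, 81.1]
force: [0.0, -0.3, 0.0]
grip_width: 0.0004
```

Run:
```python
from h import *
rep([*world(-.105,0),.074],81)
```

```text
t 4.4 pos [0.4969 0.03   0.1999] tray mm [-105.3   -1.1] rpy [-9.002e+01  1.000e-02  8.105e+01] F [ 0.01 -0.32  0.05] M [ 0.093 -0.102  0.056] w 0.4 q7 73.0
shift tool mm [  1.1 125.9  -0.3]
turn tool deg [ 0.02  0.05 -0.01]
```

Emit:
carry_out(targets=[[[1, 40, 0], [0, 0, 0]], [[0, 40, 0], [0, 0, 0]], [[0, 30, 0], [0, 0, 0]], [[0, 16, 0], [0, 0, 0]], [[0, 0, -5], [0, 0, 0]], [[0, 0, -5], [0, 0, 0]], [[0, 0, -4], [0, 0, 0]], [[0, 0, 0], [0, 0, 0]]])

```text
time_s: 5.2
tool_pos: [0.5127, 0.0288, 0.0751]
tool_rot: [-90.2, -0.0, 81.0]
force: [0.8, -1.0, -0.5]
grip_width: 0.0004
```

Run:
```python
from h import *
rep([*world(-.07,0),.074],81)
```

```text
t 5.2 pos [0.5127 0.0288 0.0751] tray mm [-89.5   0.2] rpy [-9.016e+01 -3.000e-02  8.098e+01] F [ 0.85 -1.03 -0.48] M [ 0.078 -0.147  0.031] w 0.4 q7 65.3
shift tool mm [ -0.2   1.2 -19.5]
turn tool deg [ 0.16 -0.02  0.03]
```

Emit:
carry_out(targets=[[[0, 0, -2], [0, 0, 0]], [[0, 0, -2], [0, 0, 0]], [[0, 0, -2], [0, 0, 0]], [[0, 0, -2], [0, 0, 0]]])

```text
time_s: 5.6
tool_pos: [0.5189, 0.0275, 0.0738]
tool_rot: [-90.0, 0.0, 81.0]
force: [0.2, 0.2, -0.2]
grip_width: 0.0002
```

Emit:
carry_out(targets=[[[0, 0, -1.5], [0, 0, 0]], [[0, 0, -1.5], [0, 0, 0]]])

```text
time_s: 5.8
tool_pos: [0.5195, 0.0274, 0.0732]
tool_rot: [-89.7, 0.1, 81.1]
force: [-8.4, 1.7, 5.3]
grip_width: 0.0007
```

Emit:
carry_out(targets=[[[0, 0, -1.5], [0, 0, 0]], [[0, 0, -1.5], [0, 0, 0]]])

```text
time_s: 6.0
tool_pos: [0.5216, 0.0271, 0.073]
tool_rot: [-89.6, 0.1, 81.1]
force: [-8.1, 1.0, 5.5]
grip_width: 0.0004
```

Emit:
carry_out(targets=[[[0, 0, -1], [0, 0, 0]], [[0, 0, -1], [0, 0, 0]], [[0, 0, -1], [0, 0, 0]]])

```text
time_s: 6.3
tool_pos: [0.5246, 0.0266, 0.0731]
tool_rot: [-89.6, 0.1, 81.1]
force: [-8.2, 1.1, 6.1]
grip_width: 0.0004
```

Emit:
carry_out(targets=[[[0, 0, -1], [0, 0, 0]], [[0, 0, -1], [0, 0, 0]]])

```text
time_s: 6.5
tool_pos: [0.5266, 0.0263, 0.0731]
tool_rot: [-89.6, 0.1, 81.1]
force: [-7.7, 1.2, 5.0]
grip_width: 0.0002
```

Emit:
carry_out(targets=[[[0, 0, -0.7], [0, 0, 0]]])

```text
time_s: 6.6
tool_pos: [0.5274, 0.0262, 0.0731]
tool_rot: [-89.6, 0.1, 81.1]
force: [-8.9, 1.3, 4.9]
grip_width: 0.0007
```

Run:
```python
from h import *
rep()
```

```text
t 6.6 pos [0.5274 0.0262 0.0731] tray mm [-74.6  -0.1] rpy [-89.63   0.09  81.07] F [-8.91  1.26  4.85] M [0.213 1.592 0.066] w 0.7 q7 64.5
```

Emit:
carry_out(targets=[[[0, 0, -0.7], [0, 0, 0]]])

```text
time_s: 6.7
tool_pos: [0.528, 0.0261, 0.0731]
tool_rot: [-89.6, 0.1, 81.1]
force: [-8.0, 1.0, 6.0]
grip_width: 0.0004
```

Emit:
carry_out(targets=[[[0, 0, -0.7], [0, 0, 0]]])

```text
time_s: 6.8
tool_pos: [0.5287, 0.026, 0.0731]
tool_rot: [-89.6, 0.1, 81.1]
force: [-7.5, 1.3, 4.6]
grip_width: 0.0005
```

Emit:
carry_out(targets=[[[0, 0, -0.7], [0, 0, 0]]])

```text
time_s: 6.9
tool_pos: [0.5294, 0.0259, 0.0731]
tool_rot: [-89.6, 0.1, 81.1]
force: [-8.0, 0.1, 5.0]
grip_width: 0.0003
```

Emit:
carry_out(targets=[[[0, 0, -0.7], [0, 0, 0]]])

```text
time_s: 7.0
tool_pos: [0.5301, 0.0257, 0.0731]
tool_rot: [-89.6, 0.1, 81.1]
force: [-9.0, 0.8, 3.9]
grip_width: 0.0005
```

Emit:
carry_out(targets=[[[0, 0, -0.6], [0, 0, 0]]])

```text
time_s: 7.1
tool_pos: [0.5307, 0.0256, 0.0731]
tool_rot: [-89.6, 0.1, 81.1]
force: [-7.4, 0.5, 5.5]
grip_width: 0.0003
```

Emit:
carry_out(targets=[[[0, 0, -0.6], [0, 0, 0]]])

```text
time_s: 7.2
tool_pos: [0.5313, 0.0255, 0.0731]
tool_rot: [-89.6, 0.1, 81.1]
force: [-7.4, 0.5, 4.6]
grip_width: 0.0006
```

Emit:
carry_out(targets=[[[0, 0, -0.6], [0, 0, 0]]])

```text
time_s: 7.3
tool_pos: [0.5319, 0.0255, 0.0731]
tool_rot: [-89.6, 0.1, 81.1]
force: [-8.7, 0.9, 5.8]
grip_width: 0.0003
```

Emit:
carry_out(targets=[[[0, 0, -0.6], [0, 0, 0]]])

```text
time_s: 7.4
tool_pos: [0.5325, 0.0254, 0.0731]
tool_rot: [-89.6, 0.1, 81.1]
force: [-9.0, 0.7, 5.1]
grip_width: -0.0001
```

Emit:
carry_out(targets=[[[0, 0, -0.6], [0, 0, 0]]])

```text
time_s: 7.5
tool_pos: [0.5324, 0.0254, 0.073]
tool_rot: [-89.6, 0.1, 81.1]
force: [-10.7, 1.9, 5.9]
grip_width: 0.0002
```

Emit:
carry_out(targets=[[[0, 0, -0.6], [0, 0, 0]]])

```text
time_s: 7.6
tool_pos: [0.5324, 0.0254, 0.0728]
tool_rot: [-89.5, 0.1, 81.1]
force: [-12.2, 0.9, 7.5]
grip_width: 0.0006
```

Emit:
carry_out(targets=[[[0, 0, -1], [0, 0, 0]]])

```text
time_s: 7.7
tool_pos: [0.5325, 0.0254, 0.0727]
tool_rot: [-89.4, 0.1, 81.1]
force: [-14.5, 1.3, 8.3]
grip_width: 0.001
```

Emit:
carry_out(targets=[[[0, 0, -1], [0, 0, 0]]])

```text
time_s: 7.8
tool_pos: [0.5325, 0.0254, 0.0725]
tool_rot: [-89.2, 0.2, 81.1]
force: [-16.5, 1.6, 10.2]
grip_width: 0.0003
```

Emit:
carry_out(targets=[[[0, 0, -1], [0, 0, 0]]])

```text
time_s: 7.9
tool_pos: [0.5325, 0.0254, 0.0723]
tool_rot: [-89.1, 0.2, 81.1]
force: [-19.4, 1.5, 11.7]
grip_width: 0.0003
```

Emit:
carry_out(targets=[[[0, 0, 4], [0, 0, 0]], [[0, 0, 8], [0, 0, 0]], [[0, 0, 10], [0, 0, 0]], [[0, -30, 0], [0, 0, 0]], [[0, -40, 0], [0, 0, 0]], [[0, -20, 0], [0, 0, 0]], [[0, 0, 0], [0, 0, 0]]], jaw=0.7)

```text
time_s: 8.6
tool_pos: [0.5201, 0.0279, 0.1672]
tool_rot: [-90.4, 0.0, 81.0]
force: [0.6, 0.2, -0.2]
grip_width: 0.0487
```

Run:
```python
from h import *
for n in("scene","top"):
    im=env.read_camera(n); cv2.imwrite(f"pics/{n}1.png",cv2.cvtColor(im,cv2.COLOR_RGB2BGR))
a=cv2.imread('pics/scene1.png')[195:350,280:480]; cv2.imwrite('pics/scenec1.png',cv2.resize(a,None,fx=4,fy=3.8,interpolation=cv2.INTER_CUBIC))
rep([*world(-.064,.064),.13],81)
```

```text
t 8.7 pos [0.5178 0.0275 0.1637] tray mm [-84.3  -0.3] rpy [-9.006e+01  5.000e-02  8.102e+01] F [-0.16  0.31  0.03] M [ 0.062 -0.144 -0.007] w 55.6 q7 69.7
shift tool mm [ 64.3  33.7 -20.3]
turn tool deg [ 0.06  0.02 -0.05]
```

View pics/scenec1.png

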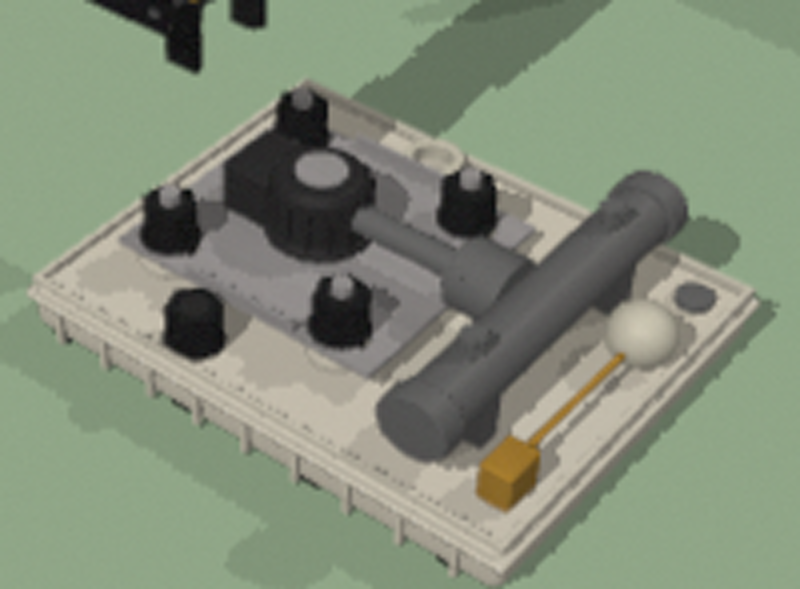

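Emit:
carry_out(targets=[[[32, 8, -10], [0, 0, 0]], [[32.3, 8, -10.3], [0, 0, 0]], [[0, 0, 0], [0, -7.5, 0]], [[0, 0, 0], [0, -7.5, 0]], [[0, 0, 0], [0, -7.5, 0]], [[0, 0, 0], [0, -7.5, 0]], [[0, 0, 0], [0, -7.5, 0]], [[0, 0, 0], [0, -7.5, 0]], [[0, 0, 0], [0, 0, 0]]], jaw=0.5)

```text
time_s: 9.6
tool_pos: [0.5468, 0.0879, 0.146]
tool_rot: [-89.9, -0.1, 126.1]
force: [-0.2, 0.7, -1.1]
grip_width: 0.0437
```

Run:
```python
from h import *
rep([*world(-.064,.064),.068],126)
```

```text
t 9.6 pos [0.5468 0.0879 0.146 ] tray mm [-65.1  63.9] rpy [-8.9890e+01 -1.1000e-01  1.2607e+02] F [-0.17  0.68 -1.09] M [ 0.129 -0.083  0.035] w 43.7 q7 101.9
shift tool mm [-0.9 78.  -1. ]
turn tool deg [-0.11  0.07  0.11]
```

Emit:
carry_out(targets=[[[-0.9, 30, -1], [0, 0, 0]], [[0, 25, 0], [0, 0, 0]], [[0, 0, 0], [0, 0, 0]]])

```text
time_s: 9.9
tool_pos: [0.5459, 0.0871, 0.0887]
tool_rot: [-89.6, -0.2, 125.9]
force: [-0.5, 0.1, -0.2]
grip_width: 0.0437
```

Run:
```python
from h import *
rep([*world(-.064,.064),.068],126)
im=env.read_camera("scene"); a=cv2.cvtColor(im,cv2.COLOR_RGB2BGR)[165:310,270:440]; cv2.imwrite('pics/scenec2.png',cv2.resize(a,None,fx=4,fy=4,interpolation=cv2.INTER_CUBIC))
```

```text
t 9.9 pos [0.5459 0.0871 0.0887] tray mm [-65.9  63. ] rpy [-89.62  -0.25 125.89] F [-0.46  0.09 -0.18] M [ 0.118 -0.095 -0.   ] w 43.7 q7 99.1
shift tool mm [-0.7 20.6 -2.2]
turn tool deg [-0.38 -0.11  0.25]
```

View pics/scenec2.png

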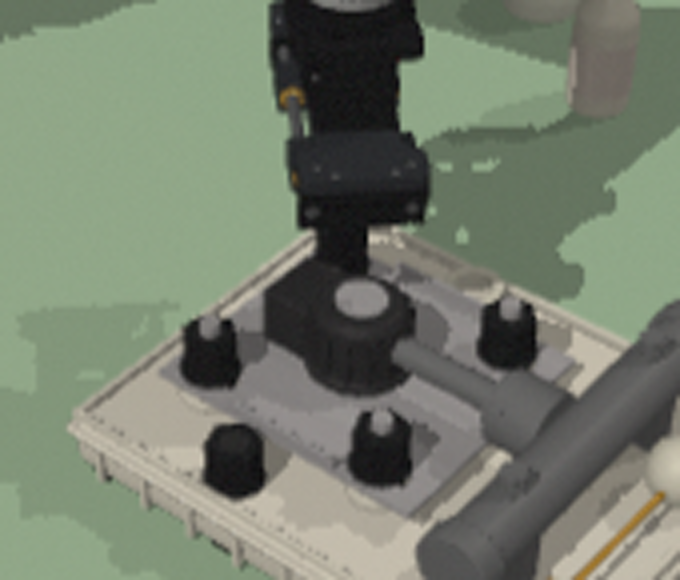

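Emit:
carry_out(targets=[[[0, 10, 0], [0, 0, 0]], [[0, 5, 0], [0, 0, 0]], [[0, 3, 0], [0, 0, 0]], [[0, 0, 0], [0, 0, 0]], [[0, 0, 0], [0, 0, 0]]])

```text
time_s: 10.45
tool_pos: [0.5495, 0.088, 0.0751]
tool_rot: [-90.0, 0.0, 126.0]
force: [0.2, -0.1, -0.0]
grip_width: 0.0435
```

Run:
```python
from h import *
rep([*world(-.064,.064),.068],126)
```

```text
t 10.45 pos [0.5495 0.088  0.0751] tray mm [-62.4  64.5] rpy [-9.0020e+01  2.0000e-02  1.2603e+02] F [ 0.17 -0.11 -0.04] M [ 0.123 -0.078 -0.029] w 43.5 q7 98.3
shift tool mm [0.8 7.1 1.4]
turn tool deg [ 0.02  0.03 -0.02]
```

Emit:
carry_out(targets=[[[0.8, 5, 1.4], [0, 0, 0]], [[0, 2, 0], [0, 0, 0]], [[0, 0, 0], [0, 0, 0]]])

```text
time_s: 10.75
tool_pos: [0.5473, 0.0876, 0.0673]
tool_rot: [-90.0, -0.0, 126.0]
force: [0.5, -0.2, -0.4]
grip_width: 0.0438
```

Emit:
carry_out(targets=[[[0, 0, 0], [0, 0, 0]], [[0, 0, 0], [0, 0, 0]], [[0, 0, 0], [0, 0, 0]], [[0, 0, 0], [0, 0, 0]]], jaw=0, squeeze=30)

```text
time_s: 11.15
tool_pos: [0.5477, 0.0879, 0.0678]
tool_rot: [-90.0, 0.0, 126.0]
force: [0.7, 0.4, -0.7]
grip_width: 0.0305
```

Run:
```python
from h import *
rep([*world(-.064,.064),.068],126)
```

```text
t 11.15 pos [0.5477 0.0879 0.0678] tray mm [-64.2  64.1] rpy [-90.01   0.   126.05] F [ 0.72  0.43 -0.73] M [ 0.238 -0.056  0.028] w 30.5 q7 98.0
shift tool mm [-0.2 -0.2 -0.1]
turn tool deg [ 0.01  0.05 -0.  ]
```

Emit:
carry_out(targets=[[[0, 0.13, 0], [0, 8, 0]], [[0, 0.13, 0], [0, 8, 0]], [[0, 0.13, 0], [0, 8, 0]], [[0, 0.13, 0], [0, 8, 0]], [[0, 0.13, 0], [0, 8, 0]], [[0, 0.13, 0], [0, 8, 0]], [[0, 0.13, 0], [0, 8, 0]], [[0, 0.13, 0], [0, 8, 0]], [[0, 0.13, 0], [0, 8, 0]], [[0, 0.13, 0], [0, 8, 0]], [[0, 0, 0], [0, 0, 0]]], squeeze=50)

```text
time_s: 12.25
tool_pos: [0.5477, 0.0874, 0.0666]
tool_rot: [-90.0, 0.0, 46.0]
force: [-0.4, -0.8, 0.3]
grip_width: 0.0299
```

Run:
```python
from h import *
rep([*world(-.064,.064),.0665],46)
```

```text
t 12.25 pos [0.5477 0.0874 0.0666] tray mm [-64.1  63.6] rpy [-9.004e+01  4.000e-02  4.602e+01] F [-0.41 -0.79  0.27] M [-0.183 -0.053  0.002] w 29.9 q7 23.6
shift tool mm [0.4 0.1 0.1]
turn tool deg [ 0.04  0.02 -0.04]
```

Emit:
carry_out(targets=[[[0, 0.1, 0], [0, 6, 0]], [[0, 0.1, 0], [0, 6, 0]], [[0, 0.1, 0], [0, 6, 0]]])

```text
time_s: 12.55
tool_pos: [0.5476, 0.0874, 0.0663]
tool_rot: [-90.0, 0.0, 28.0]
force: [-0.4, -1.3, 1.8]
grip_width: 0.0299
```

Run:
```python
from h import *
rep(None,46); print(env.get_obs()['effort'].round(3))
```

```text
t 12.55 pos [0.5476 0.0874 0.0663] tray mm [-64.2  63.6] rpy [-9.003e+01  3.000e-02  2.802e+01] F [-0.43 -1.31  1.81] M [-0.241 -0.002  0.103] w 29.9 q7 6.5
turn tool deg [  0.02 -17.98  -0.04]
[  0.359 -37.829  -6.151 -26.811  -0.242  -0.394   0.925]
```

Emit:
carry_out(targets=[[[0, 0.07, 0], [0, 4, 0]], [[0, 0.07, 0], [0, 4, 0]], [[0, 0.07, 0], [0, 4, 0]]])

```text
time_s: 12.85
tool_pos: [0.5476, 0.0874, 0.0661]
tool_rot: [-90.0, 0.0, 16.1]
force: [-0.5, -1.1, 3.2]
grip_width: 0.0298
```

Run:
```python
from h import *
rep(None,16);print(env.get_obs()['effort'].round(3))
```

```text
t 12.85 pos [0.5476 0.0874 0.0661] tray mm [-64.2  63.5] rpy [-9.004e+01  3.000e-02  1.611e+01] F [-0.5  -1.13  3.21] M [-0.235  0.154  0.131] w 29.8 q7 -4.8
turn tool deg [ 0.04  0.11 -0.03]
[  0.06  -38.058  -5.645 -26.854  -0.276  -0.488   0.58 ]
```

Emit:
carry_out(targets=[[[0, 0.05, 0], [0, 3, 0]], [[0, 0.05, 0], [0, 3, 0]]])

```text
time_s: 13.05
tool_pos: [0.5475, 0.0874, 0.066]
tool_rot: [-90.0, 0.0, 10.1]
force: [-1.3, -1.0, 2.6]
grip_width: 0.0302
```

```bash
cat > r.py <<'E'
from h import *
o=env.get_obs(); print(round(o['time_s'],2),'yaw',round(o['tool_rot'][2],2),'Mz',round(o['wrist_torque'][2],3),'F',np.round(o['force'],1),'q7',round(o['qpos'][6],1),'tq7',round(o['effort'][6],2))
E
python3 r.py
```

```text
13.05 yaw 10.15 Mz 0.159 F [-1.3 -1.   2.6] q7 -10.5 tq7 0.4
```

Emit:
carry_out(targets=[[[0, 0.05, 0], [0, 3, 0]], [[0, 0.05, 0], [0, 3, 0]]])

```text
time_s: 13.25
tool_pos: [0.5475, 0.0874, 0.0659]
tool_rot: [-90.0, 0.0, 4.1]
force: [-1.4, -1.4, 3.0]
grip_width: 0.0298
```

```bash
python3 r.py
```

```text
13.25 yaw 4.14 Mz 0.106 F [-1.4 -1.4  3. ] q7 -16.2 tq7 0.41
```

Emit:
carry_out(targets=[[[0, 0.07, 0], [0, 4, 0]], [[0, 0.06, 0], [0, 4, 0]]])

```text
time_s: 13.45
tool_pos: [0.5475, 0.0874, 0.0658]
tool_rot: [-90.1, 0.0, -3.9]
force: [-1.1, -0.8, 2.9]
grip_width: 0.0297
```

```bash
python3 r.py
```

```text
13.45 yaw -3.89 Mz 0.091 F [-1.1 -0.8  2.9] q7 -23.9 tq7 0.58
```

Emit:
carry_out(targets=[[[0, 0.07, 0], [0, 4, 0]], [[0, 0.06, 0], [0, 4, 0]]])

```text
time_s: 13.65
tool_pos: [0.5474, 0.0874, 0.0656]
tool_rot: [-90.1, 0.0, -11.9]
force: [-1.8, -1.4, 3.9]
grip_width: 0.0301
```

```bash
python3 r.py
```

```text
13.65 yaw -11.88 Mz 0.239 F [-1.8 -1.4  3.9] q7 -31.5 tq7 0.48
```

Emit:
carry_out(targets=[[[0, 0, 0], [0, 2, 0]]])

```text
time_s: 13.75
tool_pos: [0.5474, 0.0874, 0.0656]
tool_rot: [-90.1, 0.0, -13.8]
force: [-1.9, -1.0, 2.9]
grip_width: 0.0302
```

```bash
python3 r.py
```

```text
13.75 yaw -13.83 Mz 0.206 F [-1.9 -1.   2.9] q7 -33.4 tq7 -0.12
```

Emit:
carry_out(targets=[[[0, 0.03, 0], [0, 2, 0]]])

```text
time_s: 13.85
tool_pos: [0.5474, 0.0874, 0.0657]
tool_rot: [-90.1, 0.0, -15.8]
force: [-1.6, -1.5, 3.6]
grip_width: 0.03
```

```bash
python3 r.py
```

```text
13.85 yaw -15.77 Mz 0.353 F [-1.6 -1.5  3.6] q7 -35.2 tq7 0.01
```

Emit:
carry_out(targets=[[[0, 0, 0], [0, 0.5, 0]]])

```text
time_s: 13.95
tool_pos: [0.5474, 0.0874, 0.0656]
tool_rot: [-90.1, 0.0, -16.3]
force: [-2.2, -1.9, 3.8]
grip_width: 0.03
```

```bash
python3 r.py
```

```text
13.95 yaw -16.27 Mz 0.338 F [-2.2 -1.9  3.8] q7 -35.7 tq7 -0.4
```

Emit:
carry_out(targets=[[[0, 0, 0], [0, 0, 0]]])

```text
time_s: 14.05
tool_pos: [0.5474, 0.0874, 0.0656]
tool_rot: [-90.1, 0.0, -16.3]
force: [-1.9, -2.1, 5.4]
grip_width: 0.0299
```

```bash
python3 r.py
```

```text
14.05 yaw -16.3 Mz 0.299 F [-1.9 -2.1  5.4] q7 -35.7 tq7 -0.37
```

Emit:
carry_out(targets=[[[0, 0, 0], [0, 2.3, 0]]])

```text
time_s: 14.15
tool_pos: [0.5474, 0.0875, 0.0656]
tool_rot: [-90.1, 0.0, -18.7]
force: [-2.7, -1.1, 4.9]
grip_width: 0.03
```

```bash
python3 r.py
```

```text
14.15 yaw -18.65 Mz 0.357 F [-2.7 -1.1  4.9] q7 -38.0 tq7 0.21
```

Emit:
carry_out(targets=[[[0, 0, 0], [0, 0, 0]]])

```text
time_s: 14.25
tool_pos: [0.5474, 0.0875, 0.0656]
tool_rot: [-90.1, 0.0, -18.7]
force: [-3.3, -2.0, 5.0]
grip_width: 0.0298
```

```bash
python3 r.py
```

```text
14.25 yaw -18.65 Mz 0.342 F [-3.3 -2.   5. ] q7 -38.0 tq7 -0.6
```

Emit:
carry_out(targets=[[[0, 0, 0], [0, 0, 0]], [[0, 0, 0], [0, 0, 0]], [[0, -10, 0], [0, 0, 0]], [[0, -25, 0], [0, 0, 0]], [[0, -40, 0], [0, 0, 0]]], jaw=0.47)

```text
time_s: 14.75
tool_pos: [0.5461, 0.0878, 0.1395]
tool_rot: [-90.1, 0.2, -18.7]
force: [-0.5, -0.6, -0.9]
grip_width: 0.0404
```

Run:
```python
from h import *
rep([*world(.064,-.064),.145],126)
```

```text
t 14.75 pos [0.5461 0.0878 0.1395] tray mm [-65.7  63.7] rpy [-90.05   0.24 -18.73] F [-0.52 -0.6  -0.87] M [-0.066 -0.152  0.02 ] w 40.4 q7 -35.8
shift tool mm [ 149.4   -6.1 -103.9]
turn tool deg [  -0.29 -144.73   -0.16]
```

Emit:
carry_out(targets=[[[37.3, -4, -26], [0, 0, 0]], [[37.4, -2, -26], [0, 0, 0]], [[37.4, 0, -26], [0, 0, 0]], [[37.3, 0, -25.9], [0, 0, 0]], [[0, 0, 0], [0, -8.5, 0]], [[0, 0, 0], [0, -8.5, 0]], [[0, 0, 0], [0, -8.5, 0]], [[0, 0, 0], [0, -8.5, 0]], [[0, 0, 0], [0, -8.5, 0]], [[0, 0, 0], [0, -8.5, 0]], [[0, 0, 0], [0, -8.5, 0]], [[0, 0, 0], [0, -8.5, 0]]], jaw=0.5)

```text
time_s: 15.95
tool_pos: [0.6562, -0.0585, 0.1471]
tool_rot: [-90.0, -0.1, 49.6]
force: [-0.5, -0.5, 0.6]
grip_width: 0.0435
```

Emit:
carry_out(targets=[[[0, 0, 0], [0, -8.5, 0]], [[0, 0, 0], [0, -8.5, 0]], [[0, 0, 0], [0, -8.5, 0]], [[0, 0, 0], [0, -8.5, 0]], [[0, 0, 0], [0, -8.5, 0]], [[0, 0, 0], [0, -8.5, 0]], [[0, 0, 0], [0, -8.5, 0]], [[0, 0, 0], [0, -8.5, 0]], [[0, 0, 0], [0, -8.5, 0]], [[0, 0, 0], [0, 0, 0]], [[0, 0, 0], [0, 0, 0]]])

```text
time_s: 17.05
tool_pos: [0.656, -0.0587, 0.1467]
tool_rot: [-90.0, -0.0, 125.5]
force: [0.1, 0.1, 0.1]
grip_width: 0.0435
```

Run:
```python
from h import *
rep([*world(.064,-.064),.068],126)
```

```text
t 17.05 pos [ 0.656  -0.0587  0.1467] tray mm [ 65.6 -63.8] rpy [-9.0040e+01 -1.0000e-02  1.2553e+02] F [0.11 0.15 0.11] M [ 0.132 -0.075  0.059] w 43.5 q7 112.5
shift tool mm [ 1.  78.7  1.4]
turn tool deg [ 0.04 -0.47  0.01]
```

Emit:
carry_out(targets=[[[1, 30, 1.4], [0, 0, 0]], [[0, 25, 0], [0, 0, 0]], [[0, 12, 0], [0, 0, 0]], [[0, 6, 0], [0, 0, 0]], [[0, 0, 0], [0, 0, 0]], [[0, 0, 0], [0, 0, 0]]])

```text
time_s: 17.65
tool_pos: [0.6549, -0.0585, 0.0746]
tool_rot: [-90.1, 0.1, 125.7]
force: [-0.7, 0.1, 0.2]
grip_width: 0.0437
```

Run:
```python
from h import *
rep([*world(.064,-.064),.068],126)
```

```text
t 17.65 pos [ 0.6549 -0.0585  0.0746] tray mm [ 64.5 -63.8] rpy [-9.0080e+01  6.0000e-02  1.2572e+02] F [-0.75  0.1   0.17] M [ 0.136 -0.076 -0.013] w 43.7 q7 110.7
shift tool mm [0.2 6.6 0.5]
turn tool deg [ 0.08 -0.28 -0.06]
```

Emit:
carry_out(targets=[[[0.2, 4, 0.5], [0, 0, 0]], [[0, 2.6, 0], [0, 0, 0]], [[0, 0, 0], [0, 0, 0]]])

```text
time_s: 17.95
tool_pos: [0.6533, -0.0589, 0.0667]
tool_rot: [-90.0, -0.0, 125.7]
force: [-0.4, 0.2, 0.0]
grip_width: 0.0435
```

Emit:
carry_out(targets=[[[0, 0, 0], [0, 0, 0]], [[0, 0, 0], [0, 0, 0]], [[0, 0, 0], [0, 0, 0]], [[0, 0, 0], [0, 0, 0]]], jaw=0, squeeze=30)

```text
time_s: 18.35
tool_pos: [0.6536, -0.0588, 0.067]
tool_rot: [-90.0, 0.0, 125.7]
force: [-0.0, -0.1, 0.1]
grip_width: 0.0302
```

Run:
```python
from h import *
rep([*world(.064,-.064),.068],126)
```

```text
t 18.35 pos [ 0.6536 -0.0588  0.067 ] tray mm [ 63.3 -64.3] rpy [-9.0010e+01  2.0000e-02  1.2574e+02] F [-0.03 -0.09  0.09] M [ 0.095 -0.131  0.012] w 30.2 q7 110.5
shift tool mm [-0.2 -1.  -0.7]
turn tool deg [ 0.01 -0.26 -0.02]
```

Emit:
carry_out(targets=[[[0, 0.13, 0], [0, 8, 0]], [[0, 0.13, 0], [0, 8, 0]], [[0, 0.13, 0], [0, 8, 0]], [[0, 0.13, 0], [0, 8, 0]], [[0, 0.13, 0], [0, 8, 0]], [[0, 0.13, 0], [0, 8, 0]], [[0, 0.13, 0], [0, 8, 0]], [[0, 0.13, 0], [0, 8, 0]], [[0, 0.13, 0], [0, 8, 0]], [[0, 0.13, 0], [0, 8, 0]]], squeeze=50)

```text
time_s: 19.35
tool_pos: [0.6537, -0.0583, 0.0658]
tool_rot: [-90.0, -0.0, 45.5]
force: [-0.2, 0.4, -0.2]
grip_width: 0.0304
```

```bash
python3 r.py
```

```text
19.35 yaw 45.45 Mz 0.169 F [-0.2  0.4 -0.2] q7 36.7 tq7 1.23
```

Emit:
carry_out(targets=[[[0, 0.1, 0], [0, 6, 0]], [[0, 0.1, 0], [0, 6, 0]]])

```text
time_s: 19.55
tool_pos: [0.6538, -0.0583, 0.0656]
tool_rot: [-90.0, -0.0, 33.5]
force: [0.4, -0.8, 0.2]
grip_width: 0.0298
```

```bash
python3 r.py
```

```text
19.55 yaw 33.54 Mz 0.093 F [ 0.4 -0.8  0.2] q7 25.6 tq7 0.88
```

92° turned, running moment about 0.1.

Emit:
carry_out(targets=[[[0, 0.07, 0], [0, 4, 0]], [[0, 0.06, 0], [0, 4, 0]]])

```text
time_s: 19.75
tool_pos: [0.6538, -0.0583, 0.0655]
tool_rot: [-90.0, -0.0, 25.6]
force: [1.1, 0.3, 0.4]
grip_width: 0.0304
```

```bash
python3 r.py
```

```text
19.75 yaw 25.62 Mz 0.107 F [1.1 0.3 0.4] q7 18.2 tq7 0.55
```

Emit:
carry_out(targets=[[[0, 0.06, 0], [0, 4, 0]]])

```text
time_s: 19.85
tool_pos: [0.6538, -0.0583, 0.0654]
tool_rot: [-90.0, -0.0, 21.6]
force: [1.4, 0.0, -0.3]
grip_width: 0.0299
```

```bash
python3 r.py
```

```text
19.85 yaw 21.62 Mz 0.163 F [ 1.4  0.  -0.3] q7 14.5 tq7 0.56
```

Emit:
carry_out(targets=[[[0, 0.06, 0], [0, 4, 0]]])

```text
time_s: 19.95
tool_pos: [0.6539, -0.0583, 0.0653]
tool_rot: [-90.0, -0.1, 17.6]
force: [1.0, 1.6, -0.7]
grip_width: 0.03
```

```bash
python3 r.py
```

```text
19.95 yaw 17.62 Mz 0.124 F [ 1.   1.6 -0.7] q7 10.8 tq7 0.56
```

Emit:
carry_out(targets=[[[0, 0.06, 0], [0, 3.5, 0]]])

```text
time_s: 20.05
tool_pos: [0.6539, -0.0583, 0.0653]
tool_rot: [-90.0, -0.1, 14.1]
force: [0.4, 0.8, -0.3]
grip_width: 0.0298
```

```bash
python3 r.py
```

```text
20.05 yaw 14.13 Mz 0.137 F [ 0.4  0.8 -0.3] q7 7.6 tq7 0.42
```

Emit:
carry_out(targets=[[[0, 0.06, 0], [0, 4, 0]]])

```text
time_s: 20.15
tool_pos: [0.6539, -0.0583, 0.0652]
tool_rot: [-90.0, -0.1, 10.1]
force: [1.0, -0.0, 0.1]
grip_width: 0.0303
```

```bash
python3 r.py
```

```text
20.15 yaw 10.13 Mz 0.115 F [ 1.  -0.   0.1] q7 3.8 tq7 0.6
```

Emit:
carry_out(targets=[[[0, 0.06, 0], [0, 4, 0]]])

```text
time_s: 20.25
tool_pos: [0.6539, -0.0583, 0.0652]
tool_rot: [-90.0, -0.1, 6.1]
force: [0.7, -0.2, 0.4]
grip_width: 0.0302
```

```bash
python3 r.py
```

```text
20.25 yaw 6.12 Mz 0.148 F [ 0.7 -0.2  0.4] q7 0.1 tq7 0.56
```

Emit:
carry_out(targets=[[[0, 0.06, 0], [0, 4, 0]]])

```text
time_s: 20.35
tool_pos: [0.654, -0.0583, 0.0651]
tool_rot: [-90.0, -0.1, 2.1]
force: [0.9, -0.3, -0.3]
grip_width: 0.0299
```

```bash
python3 r.py
```

```text
20.35 yaw 2.12 Mz 0.15 F [ 0.9 -0.3 -0.3] q7 -3.6 tq7 0.55
```

Emit:
carry_out(targets=[[[0, 0.06, 0], [0, 3, 0]]])

```text
time_s: 20.45
tool_pos: [0.654, -0.0583, 0.0651]
tool_rot: [-90.0, -0.1, -0.9]
force: [0.0, 0.9, 0.4]
grip_width: 0.0301
```

```bash
python3 r.py
```

```text
20.45 yaw -0.86 Mz 0.131 F [0.  0.9 0.4] q7 -6.4 tq7 0.29
```

Emit:
carry_out(targets=[[[0, 0.06, 0], [0, 4, 0]]])

```text
time_s: 20.55
tool_pos: [0.654, -0.0583, 0.065]
tool_rot: [-90.0, -0.1, -4.9]
force: [0.9, -0.0, 0.7]
grip_width: 0.0301
```

```bash
python3 r.py
```

```text
20.55 yaw -4.85 Mz 0.117 F [ 0.9 -0.   0.7] q7 -10.1 tq7 0.64
```

Emit:
carry_out(targets=[[[0, 0.06, 0], [0, 4, 0]]])

```text
time_s: 20.65
tool_pos: [0.654, -0.0583, 0.065]
tool_rot: [-90.0, -0.1, -8.9]
force: [-0.6, 0.4, -0.4]
grip_width: 0.03
```

```bash
python3 r.py
```

```text
20.65 yaw -8.88 Mz 0.129 F [-0.6  0.4 -0.4] q7 -13.9 tq7 0.56
```

Emit:
carry_out(targets=[[[0, 0.06, 0], [0, 4, 0]]])

```text
time_s: 20.75
tool_pos: [0.654, -0.0583, 0.0649]
tool_rot: [-90.0, -0.1, -12.9]
force: [1.7, 0.5, -0.9]
grip_width: 0.0299
```

```bash
python3 r.py
```

```text
20.75 yaw -12.88 Mz 0.084 F [ 1.7  0.5 -0.9] q7 -17.6 tq7 0.55
```

Emit:
carry_out(targets=[[[0, 0.06, 0], [0, 4, 0]]])

```text
time_s: 20.85
tool_pos: [0.6541, -0.0584, 0.0648]
tool_rot: [-90.0, -0.1, -16.9]
force: [0.8, 0.6, 0.2]
grip_width: 0.0298
```

```bash
python3 r.py
```

```text
20.85 yaw -16.87 Mz 0.166 F [0.8 0.6 0.2] q7 -21.4 tq7 0.5
```

Emit:
carry_out(targets=[[[0, 0.06, 0], [0, 4, 0]]])

```text
time_s: 20.95
tool_pos: [0.6541, -0.0583, 0.0648]
tool_rot: [-90.0, -0.1, -20.9]
force: [1.1, 0.5, 1.0]
grip_width: 0.0302
```

```bash
python3 r.py
```

```text
20.95 yaw -20.85 Mz 0.341 F [1.1 0.5 1. ] q7 -25.1 tq7 0.37
```

Emit:
carry_out(targets=[[[0, 0.04, 0], [0, 2.5, 0]]])

```text
time_s: 21.05
tool_pos: [0.6541, -0.0584, 0.0648]
tool_rot: [-90.0, -0.1, -23.3]
force: [1.4, 0.4, 0.9]
grip_width: 0.03
```

```bash
python3 r.py
```

```text
21.05 yaw -23.31 Mz 0.379 F [1.4 0.4 0.9] q7 -27.4 tq7 -0.1
```

Emit:
carry_out(targets=[[[0, 0, 0], [0, 0.5, 0]]])

```text
time_s: 21.15
tool_pos: [0.6541, -0.0584, 0.0648]
tool_rot: [-90.0, -0.1, -23.7]
force: [2.5, -0.0, 0.6]
grip_width: 0.0302
```

```bash
python3 r.py
```

```text
21.15 yaw -23.71 Mz 0.358 F [ 2.5 -0.   0.6] q7 -27.8 tq7 -0.52
```

Emit:
carry_out(targets=[[[0, 0, 0], [0, 0, 0]]])

```text
time_s: 21.25
tool_pos: [0.6541, -0.0584, 0.0648]
tool_rot: [-90.0, -0.1, -23.7]
force: [1.4, 0.6, 0.3]
grip_width: 0.0302
```

```bash
python3 r.py
```

```text
21.25 yaw -23.66 Mz 0.317 F [1.4 0.6 0.3] q7 -27.7 tq7 -0.43
```

Emit:
carry_out(targets=[[[0, 0, 0], [0, 1.5, 0]]])

```text
time_s: 21.35
tool_pos: [0.6541, -0.0584, 0.0648]
tool_rot: [-90.0, -0.1, -25.2]
force: [1.4, 0.8, 0.8]
grip_width: 0.03
```

```bash
python3 r.py
```

```text
21.35 yaw -25.24 Mz 0.447 F [1.4 0.8 0.8] q7 -29.2 tq7 -0.0
```

Emit:
carry_out(targets=[[[0, 0, 0], [0, 0, 0]]])

```text
time_s: 21.45
tool_pos: [0.6541, -0.0584, 0.0648]
tool_rot: [-90.0, -0.1, -25.3]
force: [1.6, 1.0, 0.7]
grip_width: 0.0301
```

```bash
python3 r.py
```

```text
21.45 yaw -25.27 Mz 0.441 F [1.6 1.  0.7] q7 -29.2 tq7 -0.53
```

Emit:
carry_out(targets=[[[0, 0, 0], [0, 0, 0]], [[0, 0, 0], [0, 0, 0]], [[0, -10, 0], [0, 0, 0]], [[0, -30, 0], [0, 0, 0]], [[0, -40, 0], [0, 0, 0]], [[0, 0, 0], [0, 0, 0]]], jaw=0.47)

```text
time_s: 22.05
tool_pos: [0.657, -0.059, 0.1515]
tool_rot: [-89.8, -0.6, -25.3]
force: [1.1, 0.9, 0.3]
grip_width: 0.0409
```

Run:
```python
from h import *
rep([*world(-.064,-.064),.146],126)
```

```text
t 22.05 pos [ 0.657  -0.059   0.1515] tray mm [ 66.7 -63.9] rpy [-89.81  -0.55 -25.3 ] F [1.11 0.9  0.3 ] M [-0.045 -0.064 -0.026] w 40.9 q7 -28.1
shift tool mm [-125.5    4.2  -36.8]
turn tool deg [   0.67 -151.3     0.44]
```

Emit:
carry_out(targets=[[[-41, 1, -12], [0, 0, 0]], [[-41, 0, -12], [0, 0, 0]], [[-41, 0, -12], [0, 0, 0]], [[0, 0, 0], [0, -8.4, 0]], [[0, 0, 0], [0, -8.4, 0]], [[0, 0, 0], [0, -8.4, 0]], [[0, 0, 0], [0, -8.4, 0]], [[0, 0, 0], [0, -8.4, 0]], [[0, 0, 0], [0, -8.4, 0]], [[0, 0, 0], [0, -8.4, 0]], [[0, 0, 0], [0, -8.4, 0]], [[0, 0, 0], [0, -8.4, 0]]], jaw=0.5)

```text
time_s: 23.25
tool_pos: [0.5265, -0.039, 0.1437]
tool_rot: [-90.0, 0.0, 50.7]
force: [0.6, 0.3, -0.7]
grip_width: 0.0435
```

Emit:
carry_out(targets=[[[0, 0, 0], [0, -8.4, 0]], [[0, 0, 0], [0, -8.4, 0]], [[0, 0, 0], [0, -8.4, 0]], [[0, 0, 0], [0, -8.4, 0]], [[0, 0, 0], [0, -8.4, 0]], [[0, 0, 0], [0, -8.4, 0]], [[0, 0, 0], [0, -8.4, 0]], [[0, 0, 0], [0, -8.4, 0]], [[0, 0, 0], [0, -8.4, 0]], [[0, 0, 0], [0, 0, 0]], [[0, 0, 0], [0, 0, 0]]])

```text
time_s: 24.35
tool_pos: [0.5267, -0.0391, 0.1436]
tool_rot: [-90.0, 0.0, 125.7]
force: [-0.8, 0.0, 0.1]
grip_width: 0.0432
```

Run:
```python
from h import *
rep([*world(-.064,-.064),.068],126)
```

```text
t 24.35 pos [ 0.5267 -0.0391  0.1436] tray mm [-65.1 -64.6] rpy [-89.98   0.   125.71] F [-0.81  0.05  0.13] M [ 0.14  -0.078 -0.009] w 43.2 q7 122.8
shift tool mm [-0.3 75.6 -1.3]
turn tool deg [-0.02 -0.29 -0.  ]
```

Emit:
carry_out(targets=[[[-0.3, 30, -1.3], [0, 0, 0]], [[0, 25, 0], [0, 0, 0]], [[0, 12, 0], [0, 0, 0]], [[0, 2, 0], [0, 0, 0]], [[0, 0, 0], [0, 0, 0]], [[0, 0, 0], [0, 0, 0]]])

```text
time_s: 24.95
tool_pos: [0.5291, -0.0383, 0.0757]
tool_rot: [-90.1, 0.1, 125.9]
force: [0.7, 0.0, -0.5]
grip_width: 0.0434
```

Run:
```python
from h import *
rep([*world(-.064,-.064),.068],126)
```

```text
t 24.95 pos [ 0.5291 -0.0383  0.0757] tray mm [-62.8 -63.5] rpy [-9.0080e+01  9.0000e-02  1.2591e+02] F [ 0.71  0.   -0.52] M [ 0.118 -0.091  0.014] w 43.4 q7 120.4
shift tool mm [0.5 7.7 1.2]
turn tool deg [ 0.08 -0.09 -0.09]
```

Emit:
carry_out(targets=[[[0.3, 4, 0.6], [0, 0, 0]], [[0, 2.8, 0], [0, 0, 0]], [[0, 0, 0], [0, 0, 0]]])

```text
time_s: 25.25
tool_pos: [0.5272, -0.0385, 0.0674]
tool_rot: [-90.0, -0.0, 125.9]
force: [-0.1, 0.1, -0.7]
grip_width: 0.0437
```

Emit:
carry_out(targets=[[[0, 0, 0], [0, 0, 0]], [[0, 0, 0], [0, 0, 0]], [[0, 0, 0], [0, 0, 0]], [[0, 0, 0], [0, 0, 0]]], jaw=0, squeeze=30)

```text
time_s: 25.65
tool_pos: [0.5276, -0.0386, 0.0678]
tool_rot: [-90.0, 0.0, 125.9]
force: [0.3, -1.1, 0.7]
grip_width: 0.0328
```

Run:
```python
from h import *
rep([*world(-.064,-.064),.068],126)
```

```text
t 25.65 pos [ 0.5276 -0.0386  0.0678] tray mm [-64.2 -64. ] rpy [-9.0010e+01  2.0000e-02  1.2593e+02] F [ 0.34 -1.09  0.7 ] M [ 0.124 -0.136  0.002] w 32.8 q7 120.2
shift tool mm [-0.2 -0.2 -0.2]
turn tool deg [ 0.01 -0.07 -0.02]
```

Emit:
carry_out(targets=[[[0, 0, 0], [0, 0, 0]], [[0, 0, 0], [0, 0, 0]]])

```text
time_s: 25.85
tool_pos: [0.5276, -0.0386, 0.0677]
tool_rot: [-90.0, 0.0, 125.9]
force: [0.8, -0.6, 0.4]
grip_width: 0.0332
```

Run:
```python
from h import *
rep([*world(-.064,-.064),.068],126)
```

```text
t 25.85 pos [ 0.5276 -0.0386  0.0677] tray mm [-64.3 -64. ] rpy [-9.0010e+01  2.0000e-02  1.2594e+02] F [ 0.78 -0.55  0.38] M [ 0.025 -0.201 -0.004] w 33.2 q7 120.2
shift tool mm [-0.2 -0.3 -0.2]
turn tool deg [ 0.01 -0.06 -0.02]
```

Emit:
carry_out(targets=[[[0, 0, 0], [0, 0, 0]], [[0, 0, 0], [0, 7, 0]], [[0, 0, 0], [0, 6.4, 0]], [[0, 0, 0], [0, 0, 0]]], jaw=0.48)

```text
time_s: 26.25
tool_pos: [0.5272, -0.0382, 0.0675]
tool_rot: [-90.0, -0.0, 112.5]
force: [0.1, 0.6, 0.3]
grip_width: 0.0414
```

Emit:
carry_out(targets=[[[0, 0, 0], [0, 0, 0]], [[0, 0, 0], [0, 0, 0]], [[0, 0, 0], [0, 0, 0]], [[0, 0, 0], [0, 0, 0]]], jaw=0)

```text
time_s: 26.65
tool_pos: [0.5275, -0.0387, 0.0676]
tool_rot: [-90.0, 0.0, 112.6]
force: [-0.1, -0.9, 0.4]
grip_width: 0.0312
```

Run:
```python
from h import *
rep([*world(-.064,-.064),.068],126)
```

```text
t 26.65 pos [ 0.5275 -0.0387  0.0676] tray mm [-64.3 -64.1] rpy [-9.0000e+01  1.0000e-02  1.1256e+02] F [-0.06 -0.87  0.38] M [-0.012 -0.25  -0.033] w 31.2 q7 107.3
shift tool mm [-0.1 -0.4 -0.4]
turn tool deg [ 0.000e+00 -1.344e+01 -1.000e-02]
```

Emit:
carry_out(targets=[[[0, 0, 0], [0, 0, 0]], [[0, 0.07, 0], [0, 4, 0]], [[0, 0.07, 0], [0, 4, 0]]], squeeze=50)

```text
time_s: 26.95
tool_pos: [0.5275, -0.0387, 0.0676]
tool_rot: [-90.0, 0.0, 104.4]
force: [-0.1, -0.1, 0.1]
grip_width: 0.0308
```

Run:
```python
from h import *
rep()
```

```text
t 26.95 pos [ 0.5275 -0.0387  0.0676] tray mm [-64.3 -64.1] rpy [-9.001e+01  2.000e-02  1.044e+02] F [-0.14 -0.05  0.12] M [-0.054 -0.187  0.041] w 30.8 q7 99.4
```

Emit:
carry_out(targets=[[[0, 0.13, 0], [0, 8, 0]], [[0, 0.13, 0], [0, 8, 0]], [[0, 0.13, 0], [0, 8, 0]]])

```text
time_s: 27.25
tool_pos: [0.5276, -0.0386, 0.0672]
tool_rot: [-90.0, 0.0, 80.2]
force: [0.5, -0.9, 0.7]
grip_width: 0.031
```

Run:
```python
from h import *
rep()
```

```text
t 27.25 pos [ 0.5276 -0.0386  0.0672] tray mm [-64.3 -64.1] rpy [-9.002e+01  2.000e-02  8.024e+01] F [ 0.49 -0.93  0.69] M [-0.14  -0.213  0.082] w 31.0 q7 75.9
```

Emit:
carry_out(targets=[[[0, 0.13, 0], [0, 8, 0]], [[0, 0.13, 0], [0, 8, 0]], [[0, 0.13, 0], [0, 8, 0]], [[0, 0.13, 0], [0, 8, 0]], [[0, 0.13, 0], [0, 8, 0]], [[0, 0.13, 0], [0, 8, 0]]])

```text
time_s: 27.85
tool_pos: [0.5276, -0.0388, 0.0664]
tool_rot: [-90.0, 0.0, 32.2]
force: [0.7, -1.1, -0.0]
grip_width: 0.0307
```

Run:
```python
from h import *
rep()
```

```text
t 27.85 pos [ 0.5276 -0.0388  0.0664] tray mm [-64.3 -64.2] rpy [-90.03   0.    32.24] F [ 0.7  -1.15 -0.05] M [-0.221 -0.285  0.076] w 30.7 q7 29.2
```

Emit:
carry_out(targets=[[[0, 0.13, 0], [0, 8, 0]], [[0, 0.13, 0], [0, 6, 0]]])

```text
time_s: 28.05
tool_pos: [0.5276, -0.0388, 0.0661]
tool_rot: [-90.0, -0.0, 18.3]
force: [0.3, -1.0, 0.0]
grip_width: 0.0308
```

```bash
python3 r.py
```

```text
28.05 yaw 18.28 Mz 0.109 F [ 0.3 -1.   0. ] q7 15.6 tq7 0.78
```

Emit:
carry_out(targets=[[[0, 0.07, 0], [0, 4, 0]], [[0, 0.07, 0], [0, 4, 0]]])

```text
time_s: 28.25
tool_pos: [0.5276, -0.0388, 0.066]
tool_rot: [-90.0, -0.0, 10.4]
force: [-0.2, -1.3, -0.1]
grip_width: 0.0311
```

```bash
python3 r.py
```

```text
28.25 yaw 10.41 Mz 0.086 F [-0.2 -1.3 -0.1] q7 7.9 tq7 0.61
```

Emit:
carry_out(targets=[[[0, 0.07, 0], [0, 4, 0]], [[0, 0.07, 0], [0, 4, 0]]])

```text
time_s: 28.45
tool_pos: [0.5276, -0.0388, 0.0659]
tool_rot: [-90.0, -0.0, 2.4]
force: [-0.3, -1.3, -0.9]
grip_width: 0.0312
```

```bash
python3 r.py
```

```text
28.45 yaw 2.41 Mz 0.092 F [-0.3 -1.3 -0.9] q7 0.1 tq7 0.62
```

Emit:
carry_out(targets=[[[0, 0.06, 0], [0, 4, 0]]])

```text
time_s: 28.55
tool_pos: [0.5275, -0.0388, 0.0658]
tool_rot: [-90.0, -0.0, -1.6]
force: [0.9, -1.4, 0.3]
grip_width: 0.0305
```

```bash
python3 r.py
```

```text
28.55 yaw -1.6 Mz 0.063 F [ 0.9 -1.4  0.3] q7 -3.8 tq7 0.62
```

Emit:
carry_out(targets=[[[0, 0.06, 0], [0, 4, 0]]])

```text
time_s: 28.65
tool_pos: [0.5275, -0.0389, 0.0657]
tool_rot: [-90.0, -0.0, -5.6]
force: [0.6, -1.0, -0.7]
grip_width: 0.0307
```

```bash
python3 r.py
```

```text
28.65 yaw -5.6 Mz 0.064 F [ 0.6 -1.  -0.7] q7 -7.7 tq7 0.62
```

Emit:
carry_out(targets=[[[0, 0.06, 0], [0, 4, 0]]])

```text
time_s: 28.75
tool_pos: [0.5275, -0.0388, 0.0657]
tool_rot: [-90.0, -0.0, -9.6]
force: [-0.3, -1.6, 0.3]
grip_width: 0.0311
```

```bash
python3 r.py
```

```text
28.75 yaw -9.6 Mz 0.052 F [-0.3 -1.6  0.3] q7 -11.6 tq7 0.62
```

Emit:
carry_out(targets=[[[0, 0.06, 0], [0, 4, 0]]])

```text
time_s: 28.85
tool_pos: [0.5275, -0.0388, 0.0656]
tool_rot: [-90.0, -0.0, -13.6]
force: [0.4, -1.4, 0.8]
grip_width: 0.0312
```

```bash
python3 r.py
```

```text
28.85 yaw -13.59 Mz 0.06 F [ 0.4 -1.4  0.8] q7 -15.5 tq7 0.62
```

Emit:
carry_out(targets=[[[0, 0.06, 0], [0, 4, 0]]])

```text
time_s: 28.95
tool_pos: [0.5275, -0.0388, 0.0656]
tool_rot: [-90.0, -0.0, -17.6]
force: [0.7, -1.0, 0.3]
grip_width: 0.0308
```

```bash
python3 r.py
```

```text
28.95 yaw -17.6 Mz 0.089 F [ 0.7 -1.   0.3] q7 -19.4 tq7 0.62
```

Emit:
carry_out(targets=[[[0, 0.06, 0], [0, 4, 0]]])

```text
time_s: 29.05
tool_pos: [0.5275, -0.0388, 0.0655]
tool_rot: [-90.0, -0.0, -21.6]
force: [-0.5, -1.4, 0.5]
grip_width: 0.0311
```

```bash
python3 r.py
```

```text
29.05 yaw -21.59 Mz 0.089 F [-0.5 -1.4  0.5] q7 -23.4 tq7 0.62
```

Emit:
carry_out(targets=[[[0, 0.06, 0], [0, 4, 0]]])

```text
time_s: 29.15
tool_pos: [0.5275, -0.0388, 0.0654]
tool_rot: [-90.0, -0.0, -25.6]
force: [0.0, -1.1, 0.3]
grip_width: 0.0306
```

```bash
python3 r.py
```

```text
29.15 yaw -25.6 Mz 0.061 F [ 0.  -1.1  0.3] q7 -27.3 tq7 0.62
```

Emit:
carry_out(targets=[[[0, 0.06, 0], [0, 4, 0]]])

```text
time_s: 29.25
tool_pos: [0.5275, -0.0388, 0.0653]
tool_rot: [-90.0, -0.0, -29.6]
force: [0.3, -1.6, -0.0]
grip_width: 0.0309
```

```bash
python3 r.py
```

```text
29.25 yaw -29.59 Mz 0.08 F [ 0.3 -1.6 -0. ] q7 -31.2 tq7 0.62
```

Emit:
carry_out(targets=[[[0, 0.06, 0], [0, 4, 0]]])

```text
time_s: 29.35
tool_pos: [0.5275, -0.0388, 0.0653]
tool_rot: [-90.0, -0.0, -33.6]
force: [-0.0, -0.7, 0.1]
grip_width: 0.031
```

```bash
python3 r.py
```

```text
29.35 yaw -33.59 Mz 0.099 F [-0.  -0.7  0.1] q7 -35.1 tq7 0.62
```

Emit:
carry_out(targets=[[[0, 0.06, 0], [0, 4, 0]]])

```text
time_s: 29.45
tool_pos: [0.5275, -0.0388, 0.0652]
tool_rot: [-90.0, -0.0, -37.6]
force: [-0.7, -0.7, 0.7]
grip_width: 0.031
```

```bash
python3 r.py
```

```text
29.45 yaw -37.59 Mz 0.13 F [-0.7 -0.7  0.7] q7 -39.0 tq7 0.62
```

Emit:
carry_out(targets=[[[0, 0.06, 0], [0, 4, 0]]])

```text
time_s: 29.55
tool_pos: [0.5275, -0.0388, 0.0652]
tool_rot: [-90.0, -0.0, -41.6]
force: [0.1, -1.5, -0.1]
grip_width: 0.0309
```

```bash
python3 r.py
```

```text
29.55 yaw -41.59 Mz 0.098 F [ 0.1 -1.5 -0.1] q7 -42.9 tq7 0.62
```

Emit:
carry_out(targets=[[[0, 0.06, 0], [0, 4, 0]]])

```text
time_s: 29.65
tool_pos: [0.5275, -0.0388, 0.0651]
tool_rot: [-90.0, -0.0, -45.6]
force: [1.1, -1.9, -0.0]
grip_width: 0.0309
```

```bash
python3 r.py
```

```text
29.65 yaw -45.59 Mz 0.097 F [ 1.1 -1.9 -0. ] q7 -46.8 tq7 0.62
```

Emit:
carry_out(targets=[[[0, 0.06, 0], [0, 4, 0]]])

```text
time_s: 29.75
tool_pos: [0.5275, -0.0388, 0.0651]
tool_rot: [-90.0, -0.0, -49.6]
force: [0.5, -1.0, 0.7]
grip_width: 0.0307
```

```bash
python3 r.py
```

```text
29.75 yaw -49.58 Mz 0.2 F [ 0.5 -1.   0.7] q7 -50.7 tq7 0.55
```

Moment rises; smaller steps now.

Emit:
carry_out(targets=[[[0, 0.03, 0], [0, 3, 0]]])

```text
time_s: 29.85
tool_pos: [0.5275, -0.0388, 0.0651]
tool_rot: [-90.0, -0.0, -52.6]
force: [-0.1, -1.4, 0.9]
grip_width: 0.031
```

```bash
python3 r.py
```

```text
29.85 yaw -52.55 Mz 0.265 F [-0.1 -1.4  0.9] q7 -53.6 tq7 0.17
```

Emit:
carry_out(targets=[[[0, 0, 0], [0, 2, 0]]])

```text
time_s: 29.95
tool_pos: [0.5275, -0.0388, 0.0651]
tool_rot: [-90.0, -0.0, -54.5]
force: [0.3, -1.6, 0.2]
grip_width: 0.0311
```

```bash
python3 r.py
```

```text
29.95 yaw -54.49 Mz 0.33 F [ 0.3 -1.6  0.2] q7 -55.5 tq7 -0.06
```

Emit:
carry_out(targets=[[[0, 0, 0], [0, 2, 0]]])

```text
time_s: 30.05
tool_pos: [0.5274, -0.0388, 0.065]
tool_rot: [-90.0, -0.0, -56.5]
force: [-0.2, -1.9, 1.2]
grip_width: 0.0309
```

```bash
python3 r.py
```

```text
30.05 yaw -56.46 Mz 0.431 F [-0.2 -1.9  1.2] q7 -57.5 tq7 -0.02
```

Emit:
carry_out(targets=[[[0, 0, 0], [0, 0, 0]]])

```text
time_s: 30.15
tool_pos: [0.5275, -0.0388, 0.0651]
tool_rot: [-90.0, -0.0, -56.4]
force: [-0.3, -2.9, -0.0]
grip_width: 0.0306
```

```bash
python3 r.py
```

```text
30.15 yaw -56.39 Mz 0.339 F [-0.3 -2.9 -0. ] q7 -57.4 tq7 -0.58
```

Emit:
carry_out(targets=[[[0, 0, 0], [0, 0, 0]], [[0, 0, 0], [0, 0, 0]], [[0, -10, 0], [0, 0, 0]], [[0, -30, 0], [0, 0, 0]], [[0, -42, 0], [0, 0, 0]], [[0, 0, 0], [0, 0, 0]]], jaw=0.47)

```text
time_s: 30.75
tool_pos: [0.5316, -0.0383, 0.1536]
tool_rot: [-89.5, -0.4, -56.5]
force: [0.2, 0.4, 0.8]
grip_width: 0.041
```

Run:
```python
from h import *
rep([*world(.064,.064),.146],126)
```

```text
t 30.75 pos [ 0.5316 -0.0383  0.1536] tray mm [-60.3 -63.1] rpy [-89.48  -0.39 -56.45] F [0.24 0.38 0.82] M [ 0.027 -0.029 -0.004] w 41.0 q7 -56.4
shift tool mm [ -9.6   9.2 177.5]
turn tool deg [ -0.61 177.55  -0.79]
```

Emit:
carry_out(targets=[[[-2, 1, 44.5], [0, 0, 0]], [[-2, 1, 44.5], [0, 0, 0]], [[-2, 1, 44.5], [0, 0, 0]], [[-2, 1, 44], [0, 0, 0]], [[0, 0, 0], [0, -8.3, 0]], [[0, 0, 0], [0, -8.3, 0]], [[0, 0, 0], [0, -8.3, 0]], [[0, 0, 0], [0, -8.3, 0]], [[0, 0, 0], [0, -8.3, 0]], [[0, 0, 0], [0, -8.3, 0]], [[0, 0, 0], [0, -8.3, 0]], [[0, 0, 0], [0, -8.3, 0]]], jaw=0.5)

```text
time_s: 31.95
tool_pos: [0.6709, 0.0663, 0.1431]
tool_rot: [-90.0, 0.0, 10.3]
force: [-0.2, 0.0, -0.5]
grip_width: 0.0435
```

Emit:
carry_out(targets=[[[0, 0, 0], [0, -8.3, 0]], [[0, 0, 0], [0, -8.3, 0]], [[0, 0, 0], [0, -8.3, 0]], [[0, 0, 0], [0, -8.3, 0]], [[0, 0, 0], [0, -8.3, 0]], [[0, 0, 0], [0, -8.3, 0]], [[0, 0, 0], [0, -8.3, 0]], [[0, 0, 0], [0, -8.3, 0]], [[0, 0, 0], [0, -8.3, 0]], [[0, 0, 0], [0, -8.3, 0]], [[0, 0, 0], [0, -8.3, 0]], [[0, 0, 0], [0, -8.3, 0]]])

```text
time_s: 33.15
tool_pos: [0.6709, 0.0662, 0.143]
tool_rot: [-90.0, -0.0, 109.9]
force: [-0.1, 1.0, 0.3]
grip_width: 0.0433
```

Emit:
carry_out(targets=[[[0, 0, 0], [0, -8.3, 0]], [[0, 0, 0], [0, -8.3, 0]], [[0, 0, 0], [0, 0, 0]], [[0, 0, 0], [0, 0, 0]]])

```text
time_s: 33.55
tool_pos: [0.6709, 0.0662, 0.1429]
tool_rot: [-90.0, -0.0, 125.9]
force: [0.8, -0.6, -0.5]
grip_width: 0.0436
```

Run:
```python
from h import *
rep([*world(.064,.064),.068],126)
```

```text
t 33.55 pos [0.6709 0.0662 0.1429] tray mm [60.9 61.8] rpy [-8.9990e+01 -2.0000e-02  1.2593e+02] F [ 0.77 -0.62 -0.52] M [ 0.148 -0.061 -0.02 ] w 43.6 q7 103.3
shift tool mm [-0.7 74.9 -3.8]
turn tool deg [-0.01 -0.07  0.02]
```

Emit:
carry_out(targets=[[[-0.7, 30, -3.8], [0, 0, 0]], [[0, 25, 0], [0, 0, 0]], [[0, 10, 0], [0, 0, 0]], [[0, 3, 0], [0, 0, 0]], [[0, 0, 0], [0, 0, 0]], [[0, 0, 0], [0, 0, 0]]])

```text
time_s: 34.15
tool_pos: [0.6754, 0.0683, 0.0765]
tool_rot: [-90.1, 0.1, 126.1]
force: [0.3, 0.7, -0.5]
grip_width: 0.0437
```

Run:
```python
from h import *
rep([*world(.064,.064),.068],126)
```

```text
t 34.15 pos [0.6754 0.0683 0.0765] tray mm [65.  64.6] rpy [-9.0110e+01  7.0000e-02  1.2611e+02] F [ 0.32  0.7  -0.48] M [ 0.104 -0.067  0.027] w 43.7 q7 101.7
shift tool mm [0.3 8.5 1.1]
turn tool deg [ 0.11  0.11 -0.07]
```

Emit:
carry_out(targets=[[[0.1, 4, 0.5], [0, 0, 0]], [[0, 3, 0], [0, 0, 0]], [[0, 0.7, 0], [0, 0, 0]], [[0, 0, 0], [0, 0, 0]]])

```text
time_s: 34.55
tool_pos: [0.6739, 0.0677, 0.0671]
tool_rot: [-90.0, -0.0, 126.1]
force: [-0.4, -0.9, -0.4]
grip_width: 0.0438
```

Emit:
carry_out(targets=[[[0, 0, 0], [0, 0, 0]], [[0, 0, 0], [0, 0, 0]], [[0, 0, 0], [0, 0, 0]], [[0, 0, 0], [0, 0, 0]]], jaw=0, squeeze=30)

```text
time_s: 34.95
tool_pos: [0.674, 0.0679, 0.0674]
tool_rot: [-90.0, -0.0, 126.1]
force: [-0.9, 0.1, 0.3]
grip_width: 0.0329
```

Run:
```python
from h import *
rep([*world(.064,.064),.068],126)
```

```text
t 34.95 pos [0.674  0.0679 0.0674] tray mm [63.6 64. ] rpy [-90.    -0.   126.15] F [-0.89  0.12  0.29] M [ 0.168 -0.034 -0.01 ] w 32.9 q7 101.5
shift tool mm [-0.3 -0.6 -0.2]
turn tool deg [0.   0.15 0.  ]
```

Emit:
carry_out(targets=[[[0, 0, 0], [0, 0, 0]], [[0, 0, 0], [0, 6, 0]], [[0, 0, 0], [0, 6, 0]], [[0, 0, 0], [0, 0, 0]]], jaw=0.48)

```text
time_s: 35.35
tool_pos: [0.6741, 0.0677, 0.0674]
tool_rot: [-90.0, 0.0, 114.1]
force: [0.3, 0.3, -0.4]
grip_width: 0.0415
```

Emit:
carry_out(targets=[[[0, 0, 0], [0, 0, 0]], [[0, 0, 0], [0, 0, 0]], [[0, 0, 0], [0, 0, 0]], [[0, 0, 0], [0, 0, 0]]], jaw=0)

```text
time_s: 35.75
tool_pos: [0.674, 0.0679, 0.0673]
tool_rot: [-90.0, -0.0, 114.2]
force: [-0.0, 0.5, 0.4]
grip_width: 0.0319
```

Run:
```python
from h import *
rep([*world(.064,.064),.068],126)
```

```text
t 35.75 pos [0.674  0.0679 0.0673] tray mm [63.7 64. ] rpy [-9.0000e+01 -1.0000e-02  1.1418e+02] F [-0.05  0.48  0.39] M [ 0.136 -0.07  -0.016] w 31.9 q7 90.5
shift tool mm [-0.2 -0.7 -0.3]
turn tool deg [ 0.000e+00 -1.182e+01  1.000e-02]
```

Emit:
carry_out(targets=[[[0, 0, 0], [0, 0, 0]], [[0, 0, 0], [0, 6.5, 0]], [[0, 0, 0], [0, 0, 0]]], jaw=0.48)

```text
time_s: 36.05
tool_pos: [0.674, 0.0676, 0.0673]
tool_rot: [-90.0, 0.0, 107.6]
force: [-0.3, 0.1, 1.2]
grip_width: 0.041
```

Emit:
carry_out(targets=[[[0, 0, 0], [0, 0, 0]], [[0, 0, 0], [0, 0, 0]], [[0, 0, 0], [0, 0, 0]], [[0, 0, 0], [0, 0, 0]]], jaw=0)

```text
time_s: 36.45
tool_pos: [0.674, 0.0679, 0.0673]
tool_rot: [-90.0, -0.0, 107.7]
force: [-0.4, 0.4, 0.2]
grip_width: 0.0312
```

Run:
```python
from h import *
rep([*world(.064,.064),.068],126)
```

```text
t 36.45 pos [0.674  0.0679 0.0673] tray mm [63.7 64. ] rpy [-9.0000e+01 -1.0000e-02  1.0768e+02] F [-0.43  0.41  0.19] M [ 0.139 -0.11   0.021] w 31.2 q7 84.5
shift tool mm [-0.2 -0.7 -0.3]
turn tool deg [ 0.000e+00 -1.832e+01  1.000e-02]
```

Emit:
carry_out(targets=[[[0, 0, 0], [0, 0, 0]], [[0, 0, 0], [0, 4.5, 0]], [[0, 0, 0], [0, 0, 0]]], jaw=0.48)

```text
time_s: 36.75
tool_pos: [0.674, 0.0677, 0.0673]
tool_rot: [-90.0, 0.0, 103.1]
force: [0.2, 0.0, -0.5]
grip_width: 0.0406
```

Emit:
carry_out(targets=[[[0, 0, 0], [0, 0, 0]], [[0, 0, 0], [0, 0, 0]], [[0, 0, 0], [0, 0, 0]], [[0, 0, 0], [0, 0, 0]]], jaw=0)

```text
time_s: 37.15
tool_pos: [0.674, 0.0678, 0.0673]
tool_rot: [-90.0, -0.0, 103.2]
force: [0.1, -0.2, 1.5]
grip_width: 0.0304
```

Run:
```python
from h import *
rep([*world(.064,.064),.068],126)
```

```text
t 37.15 pos [0.674  0.0678 0.0673] tray mm [63.6 63.9] rpy [-89.99  -0.   103.17] F [ 0.07 -0.23  1.47] M [ 0.163 -0.107 -0.039] w 30.4 q7 80.4
shift tool mm [-0.1 -0.7 -0.4]
turn tool deg [ -0.   -22.83   0.  ]
```

Aligned (30.4 mm). Turn.

Emit:
carry_out(targets=[[[0, 0, 0], [0, 0, 0]], [[0, 0.13, 0], [0, 8, 0]], [[0, 0.13, 0], [0, 8, 0]], [[0, 0.13, 0], [0, 8, 0]], [[0, 0.13, 0], [0, 8, 0]], [[0, 0.13, 0], [0, 8, 0]], [[0, 0.13, 0], [0, 8, 0]], [[0, 0.13, 0], [0, 8, 0]], [[0, 0.13, 0], [0, 8, 0]], [[0, 0.13, 0], [0, 8, 0]], [[0, 0.13, 0], [0, 8, 0]]], squeeze=50)

```text
time_s: 38.25
tool_pos: [0.6739, 0.0677, 0.066]
tool_rot: [-90.0, 0.0, 22.8]
force: [0.7, 0.7, 0.3]
grip_width: 0.03
```

```bash
python3 r.py
```

```text
38.25 yaw 22.84 Mz 0.076 F [0.7 0.7 0.3] q7 6.1 tq7 1.26
```

Emit:
carry_out(targets=[[[0, 0.1, 0], [0, 6, 0]], [[0, 0.1, 0], [0, 6, 0]]])

```text
time_s: 38.45
tool_pos: [0.6739, 0.0677, 0.0658]
tool_rot: [-90.0, 0.0, 10.9]
force: [-0.9, -1.0, 0.2]
grip_width: 0.0301
```

```bash
python3 r.py
```

```text
38.45 yaw 10.93 Mz 0.059 F [-0.9 -1.   0.2] q7 -5.0 tq7 0.91
```

92° turned; slow from here.

Emit:
carry_out(targets=[[[0, 0.07, 0], [0, 4, 0]], [[0, 0.06, 0], [0, 4, 0]]])

```text
time_s: 38.65
tool_pos: [0.6739, 0.0676, 0.0656]
tool_rot: [-90.0, 0.0, 3.0]
force: [0.3, -0.0, -0.2]
grip_width: 0.0299
```

```bash
python3 r.py
```

```text
38.65 yaw 3.01 Mz 0.068 F [ 0.3 -0.  -0.2] q7 -12.4 tq7 0.57
```

Emit:
carry_out(targets=[[[0, 0.06, 0], [0, 4, 0]]])

```text
time_s: 38.75
tool_pos: [0.6739, 0.0677, 0.0656]
tool_rot: [-90.0, 0.0, -1.0]
force: [-1.3, -0.5, 0.7]
grip_width: 0.0297
```

```bash
python3 r.py
```

```text
38.75 yaw -0.99 Mz 0.073 F [-1.3 -0.5  0.7] q7 -16.1 tq7 0.58
```

Emit:
carry_out(targets=[[[0, 0.06, 0], [0, 4, 0]]])

```text
time_s: 38.85
tool_pos: [0.6739, 0.0676, 0.0655]
tool_rot: [-90.0, 0.0, -5.0]
force: [-0.2, -0.7, 1.0]
grip_width: 0.0301
```

```bash
python3 r.py
```

```text
38.85 yaw -4.99 Mz 0.124 F [-0.2 -0.7  1. ] q7 -19.8 tq7 0.58
```

Emit:
carry_out(targets=[[[0, 0.06, 0], [0, 4, 0]]])

```text
time_s: 38.95
tool_pos: [0.6739, 0.0677, 0.0655]
tool_rot: [-90.0, 0.0, -9.0]
force: [-0.2, -0.2, -0.1]
grip_width: 0.03
```

```bash
python3 r.py
```

```text
38.95 yaw -8.99 Mz 0.078 F [-0.2 -0.2 -0.1] q7 -23.5 tq7 0.58
```

Emit:
carry_out(targets=[[[0, 0.06, 0], [0, 4, 0]]])

```text
time_s: 39.05
tool_pos: [0.6738, 0.0677, 0.0654]
tool_rot: [-90.0, 0.0, -13.0]
force: [-0.8, 0.0, -0.0]
grip_width: 0.0298
```

```bash
python3 r.py
```

```text
39.05 yaw -12.98 Mz 0.113 F [-0.8  0.  -0. ] q7 -27.3 tq7 0.58
```

Emit:
carry_out(targets=[[[0, 0.06, 0], [0, 4, 0]]])

```text
time_s: 39.15
tool_pos: [0.6738, 0.0677, 0.0654]
tool_rot: [-90.0, 0.0, -17.0]
force: [-0.5, -0.7, 0.8]
grip_width: 0.03
```

```bash
python3 r.py
```

```text
39.15 yaw -16.99 Mz 0.09 F [-0.5 -0.7  0.8] q7 -31.0 tq7 0.57
```

Emit:
carry_out(targets=[[[0, 0.06, 0], [0, 4, 0]]])

```text
time_s: 39.25
tool_pos: [0.6738, 0.0677, 0.0653]
tool_rot: [-90.0, 0.0, -21.0]
force: [-0.6, -0.3, 0.7]
grip_width: 0.0295
```

```bash
python3 r.py
```

```text
39.25 yaw -20.99 Mz 0.003 F [-0.6 -0.3  0.7] q7 -34.7 tq7 0.57
```

Emit:
carry_out(targets=[[[0, 0.06, 0], [0, 4, 0]]])

```text
time_s: 39.35
tool_pos: [0.6738, 0.0677, 0.0653]
tool_rot: [-90.0, 0.0, -25.0]
force: [-0.6, -1.0, -0.1]
grip_width: 0.0297
```

```bash
python3 r.py
```

```text
39.35 yaw -24.98 Mz 0.133 F [-0.6 -1.  -0.1] q7 -38.5 tq7 0.57
```

Emit:
carry_out(targets=[[[0, 0.06, 0], [0, 4, 0]]])

```text
time_s: 39.45
tool_pos: [0.6738, 0.0677, 0.0652]
tool_rot: [-90.0, 0.0, -29.0]
force: [-1.0, -0.0, 1.3]
grip_width: 0.0298
```

```bash
python3 r.py
```

```text
39.45 yaw -28.98 Mz 0.11 F [-1.  -0.   1.3] q7 -42.2 tq7 0.57
```

Emit:
carry_out(targets=[[[0, 0.06, 0], [0, 4, 0]]])

```text
time_s: 39.55
tool_pos: [0.6738, 0.0677, 0.0652]
tool_rot: [-90.0, 0.0, -33.0]
force: [-1.3, -1.0, 1.4]
grip_width: 0.03
```

```bash
python3 r.py
```

```text
39.55 yaw -32.97 Mz 0.223 F [-1.3 -1.   1.4] q7 -45.9 tq7 0.44
```

Emit:
carry_out(targets=[[[0, 0.03, 0], [0, 3, 0]]])

```text
time_s: 39.65
tool_pos: [0.6738, 0.0677, 0.0652]
tool_rot: [-90.0, -0.0, -35.9]
force: [-0.9, -1.1, 0.6]
grip_width: 0.0301
```

```bash
python3 r.py
```

```text
39.65 yaw -35.93 Mz 0.33 F [-0.9 -1.1  0.6] q7 -48.7 tq7 0.08
```

Emit:
carry_out(targets=[[[0, 0, 0], [0, 2, 0]]])

```text
time_s: 39.75
tool_pos: [0.6738, 0.0677, 0.0652]
tool_rot: [-90.0, -0.0, -37.9]
force: [-0.7, -0.7, 0.9]
grip_width: 0.03
```

```bash
python3 r.py
```

```text
39.75 yaw -37.88 Mz 0.375 F [-0.7 -0.7  0.9] q7 -50.5 tq7 -0.15
```

Emit:
carry_out(targets=[[[0, 0, 0], [0, 1, 0]]])

```text
time_s: 39.85
tool_pos: [0.6738, 0.0677, 0.0652]
tool_rot: [-90.0, -0.0, -38.8]
force: [-1.2, -0.8, 1.3]
grip_width: 0.0299
```

```bash
python3 r.py
```

```text
39.85 yaw -38.83 Mz 0.394 F [-1.2 -0.8  1.3] q7 -51.4 tq7 -0.36
```

Emit:
carry_out(targets=[[[0, 0, 0], [0, 0, 0]]])

```text
time_s: 39.95
tool_pos: [0.6738, 0.0677, 0.0652]
tool_rot: [-90.0, -0.0, -38.8]
force: [-1.2, 0.1, 0.9]
grip_width: 0.0301
```

```bash
python3 r.py
```

```text
39.95 yaw -38.8 Mz 0.392 F [-1.2  0.1  0.9] q7 -51.3 tq7 -0.5
```

Emit:
carry_out(targets=[[[0, 0, 0], [0, 0, 0]], [[0, 0, 0], [0, 0, 0]], [[0, -10, 0], [0, 0, 0]], [[0, -30, 0], [0, 0, 0]], [[0, -45, 0], [0, 0, 0]], [[0, -45, 0], [0, 0, 0]], [[0, 0, 0], [0, 0, 0]]], jaw=0.47)

```text
time_s: 40.65
tool_pos: [0.6783, 0.0687, 0.2045]
tool_rot: [-89.4, -0.6, -38.9]
force: [0.7, 0.9, 1.0]
grip_width: 0.0413
```

Run:
```python
from h import *
rep([.5,-.25,.22])
```

```text
t 40.65 pos [0.6783 0.0687 0.2045] tray mm [67.8 65.5] rpy [-89.39  -0.58 -38.87] F [0.74 0.9  1.01] M [ 0.059 -0.099 -0.054] w 41.3 q7 -50.3
shift tool mm [  61.3  -18.6 -359.8]
```

Emit:
carry_out(targets=[[[7, -2, -45], [0, 0, 0]], [[7, -2, -45], [0, 0, 0]], [[7, -2, -45], [0, 0, 0]], [[7, -2, -45], [0, 0, 0]], [[7, -2, -45], [0, 0, 0]], [[7, -2, -45], [0, 0, 0]], [[7, -2, -45], [0, 0, 0]], [[7, -2, -45], [0, 0, 0]], [[0, 0, 0], [0, 0, 0]]])

```text
time_s: 41.55
tool_pos: [0.4875, -0.2557, 0.2121]
tool_rot: [-90.2, -0.1, -39.5]
force: [0.5, -0.9, 0.0]
grip_width: 0.0406
```

Run:
```python
from h import *
rep()
for n,(a,b,c,d) in{"scene":(190,350,280,480),"top":(115,260,260,390)}.items():
    im=cv2.cvtColor(env.read_camera(n),cv2.COLOR_RGB2BGR); cv2.imwrite(f"pics/{n}9.png",im)
    cv2.imwrite(f"pics/{n}9c.png",cv2.resize(im[a:b,c:d],None,fx=3.7,fy=3.7,interpolation=cv2.INTER_CUBIC))
```

```text
t 41.55 pos [ 0.4875 -0.2557  0.2121] tray mm [ -69.9 -284.7] rpy [-90.21  -0.13 -39.54] F [ 0.5  -0.87  0.  ] M [ 0.01  -0.014 -0.036] w 40.6 q7 -15.0
```

View pics/scene9c.png

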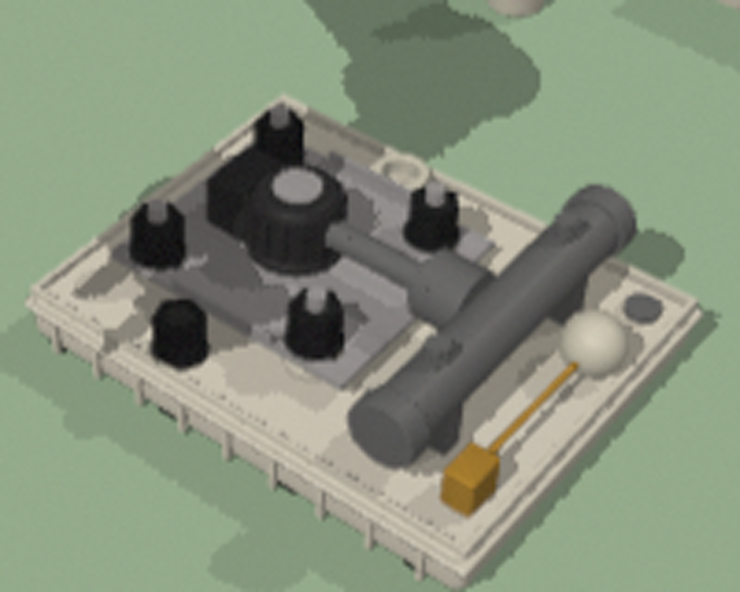

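View pics/top9.png

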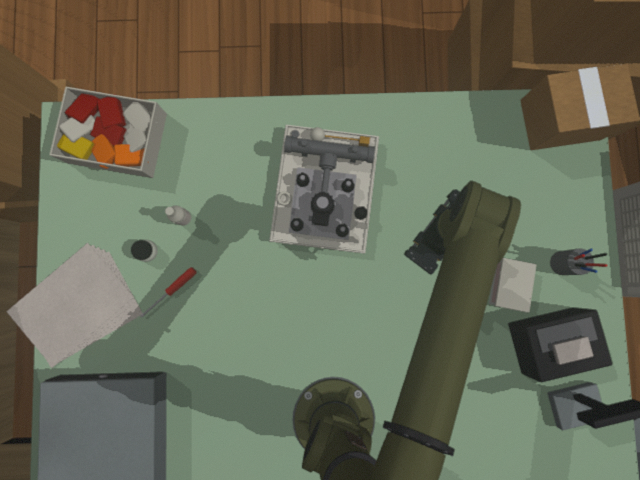

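Run:
```python
from cell import env
print(env.sign_off())
```

```text
the job is handed in; nothing more can be done
None
```

The pump is pushed home and all four nuts are tight. I handed the job in at about 41.6 s, with the arm clear of everything; sign-off gave no verdict.

- **Pump:** it slid about 13 mm at roughly 8 N, then stopped firmly. I pressed to about 20 N along the slots and backed off. In the pictures afterwards the outlet collar sits in the manifold port.
- **Nuts:** I tightened them in the order 1, 3, 2, 4, each in a single pass of less than half a turn to its hard end. The moment ran at about 0.1 N m, then climbed; I let go at these peaks:

| Nut | Peak moment (N m) |
|---|---|
| 1 (near left) | about 0.35–0.39 |
| 3 (far right) | about 0.42–0.44 |
| 2 (near right) | about 0.34–0.43 |
| 4 (far left) | about 0.39 |

- **Last pictures:** all four nuts have gone down and the plate looks flat. The tape, spare nut and other things are where they were.

- **Regripping:** nuts 2 and 4 were first gripped off their flats, with jaw widths of 33.2 and 32.9 mm. I regripped nut 2 once, to 31.2 mm, about 4° off; nut 4 took three tries, to 30.4 mm. Nut 2 was driven slightly askew, but it did not slip.
- **Uncertainty:** single moment readings scattered by about 0.04 N m, so the peaks are averages. I did not grip any nut again for a second check.

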